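# Index a notched wheel and snap its locking cover on

### The arm

A 6-joint arm with a two-finger parallel gripper is mounted at the origin on a cart in front of the work surface, level with it; the furniture and walls round the work are solid. World frame = base frame: x ahead of the robot, y to its left, z up, the work surface at z = 0. Lengths are in m, angles in rad, forces in N, time in s.
With the tool pointing down it reaches from about 0.25 to 0.725 m from the base axis. Payload 4 kg.
Tool frame: the origin (TCP) lies at the centre of the arm's flange, where the gripper is bolted on; the fingertips stand 173 mm ahead of it and the grasp point (between the pads) lies 155 mm ahead of it; x points along the fingers, z is the direction in which the jaws open and shut, and the axes are right-handed (so a half turn about x gives the same grasp; the last joint's range is limited). The gripper opens to 85 mm and grips with 20 to 120 N. Pads are 22 mm wide; open, the fingers measure 114 mm over their backs; the gripper's body (76 mm by 85 mm) begins 54 mm behind the grasp point. The pads swing forward as they close: fully open they stand 13 mm farther back than shut.
Start: joints at [1.332, 0.241, 0.005, 1.335, 0, 1.571], TCP at [0.118, 0.486, 0.405] pointing down, gripper open.
Joint ranges: [-2.72, 2.72], [-1.05, 1.87], [-1.09, 1.28], [-1.99, 2.15], [-1.42, 1.44], [-3.14, 3.14]. Speed limits (rad/s): [2.79, 2.79, 3.14, 3.14, 3.14, 3.14].

### API

Orientations are given as a unit quaternion [x, y, z, w].
In Python, from workcell import bot gives the robot as it stands.
- The arm moves only by the tool arm_command, never from a script. Its argument "moves" is one flat list of numbers, 7 for each row, row after row: the shift along the tool's x, y, z in m, then the turn, a rotation vector about the tool's x, y, z in rad, then the closure, from -1 (fully open) to 1 (shut). A call has 1 to 20 rows; each row shifts and turns the pose as measured when the row begins, along the tool's axes as they then stand; what a row does not reach is not made up. A row lasts 1/12 s, in which the tool goes at most 41.7 mm and 7.16 degrees, less where a joint would pass 70% of its speed; a pose out of reach is approached as far as the arm can. A call with a gripper value outside its range is refused whole. The fingers move at their own pace and stop on an object; the grip force is fixed at half the most. Time passes only in rows, so rows that do not move let the fingers close. It gives the time, the measured TCP pose, the force and the opening at its end, in the units of the state.
- bot.get_obs(): the state, without advancing time (a new reading comes with each control period).
- bot.camera(name): name is "scene" or "top" or "wrist"; returns the picture (480x640x3 uint8, red, green, blue); there is no depth.
- bot.get_calibration(name): a dict with "mtx" (3x3 intrinsics, pixels), "dist" ([k1, k2, p1, p2, k3] as OpenCV has them; the pictures are not rectified), "world_from_camera" (4x4, takes a point from camera to world coordinates); the wrist camera has in their place "mount" (4x4, takes a point from camera to tool coordinates, whose origin is the TCP and whose axes are the tool frame's). Camera axes: x right, y up, looking along -z (the intrinsics and any distortion apply to the point x, -y, -z); pixel columns grow to the right and rows downward; lengths in m; the calibration is good to about 2 mm. A picture is of the moment at which its call begins: read the wrist's pose just before it. get_calibration takes no time and is no camera call.
- bot.job_done(): hands the job in, once; it reports no verdict.
The state is a dict: "clock": time; "joint_pos": joint angles; "joint_vel": joint speeds; "tau": joint torques, N m; "eef_pos": TCP position; "tool_rot": TCP orientation; "ft_force": force on the tool from outside, world axes, zero at the start; "ft_torque": the same for the moment, N m; "grip_width": finger opening in m.
Only numpy, scipy, OpenCV 4.12 (cv2) and the standard library are available. Lean on these libraries where they do the work, as an engineer would, in place of code of your own. Each camera call takes 0.05 s, during which the arm holds its last target.

### The job

Turn the free wheel on the stand by its rim until the notch in the rim, which starts out of sight underneath, points straight up. Then take the loose steel cover by its black rib, hook its tongue into the slot of the front post with the rear end held high, and swing the rear end down over the wheel so that the tooth inside drops into the notch and the spring latch on the rear post snaps over it. Leave the aluminium bar and the loose ring lying where they are.

Things in the scene. Friction and masses are not known exactly. Their poses are not given: they have to be found in the camera images.
- stand: Grey stand fixed to the bench; dark base plate 310 x 140 x 12 mm. Origin under the base's centre, on the bench; x axis from the front post to the rear post (away from the robot, turned up to 20 degrees), z up. Rear post: x 94 to 118 mm, 60 mm wide, flat seat 186 mm high. Cheeks beside the wheel (y 29 to 56 mm) reach only 124 mm high; above that the rim is free on both sides.
- slot (a point): Middle of the mouth of the slot in the front post (post x -134 to -98 mm of the stand, 64 mm wide): at stand x -106, 191 mm high. The slot is 10 mm high (ledge at 186, bridge above it from 196 to 210 mm), 44 mm wide and 15 mm deep (back wall at x -121), open towards +x (the wheel).
- axle (a point): Wheel axle centre on the stand, 100 mm above the bench at stand x = y = 0; the axle runs along the stand's y axis.
- wheel (a joint): Turn of the aluminium five-spoke wheel, rad: 0 (or any multiple of 2 pi) = notch straight up; growing values carry its top towards the rear post. It turns without end either way and stays where left (0.03 N m friction). Wheel 160 mm across, top 180 mm above the bench; rim 24 mm wide (stand y), 18 mm deep; the spokes are narrower.
- notch (a point): Middle of the mouth of the only notch in the wheel's rim, 80 mm from the axle; the notch is 19 mm wide along the rim, 13 mm deep, through the whole width of the rim.
- cover_grip (a point): Centre of the black rib (44 mm along x, 12 mm thick in y, 34 mm high) on the loose steel cover; x axis to the cover's rear, z up. The cover first lies on the bench on its skirts, rib up, this point 45 mm high. Cover's top plate 218 x 60 x 8 mm: from 120 mm ahead of this point to 98 mm behind, its top 17 mm below. Fitted, this point is 20 mm behind the axle, 211 mm high.
- cover: The whole loose cover, 250 g; origin between the skirts' lower edges, 20 mm ahead of the rib's centre and 45 mm below; axes as cover_grip. Skirts 170 mm long, 20 mm deep under the plate, 52 mm apart inside. In the middle above the origin a tooth hangs from the plate, 11 mm long at its root, 7 mm at its tip, tip 4 mm above the origin; fitted, it reaches 10 mm into the notch.
- tongue_tip (a point): Front end of the cover's tongue, mid-thickness, 136 mm ahead of the rib's centre and 22.5 mm below it. The tongue is 5 mm thick, 36 mm wide, stands out 16 mm from the plate, flush with the plate's underside. Fitted, this point is at stand x -116 mm, 188.5 mm high, some 10 mm inside the slot's mouth.
- cover_rear (a point): Middle of the cover's rear edge at half the plate's thickness: 98 mm behind the rib's centre and 20.5 mm below. Fitted, it is 190 mm above the bench.
- latch (a joint): Spring latch on the rear post, rad: 0 = upright and closed (its rest), grows as it gives way outward (+x of the stand). The cover's rear edge pressed down on the sloped nose opens it about 0.1 rad (about 5 to 10 N at that edge); it then springs back over the plate by itself.
- latch_nose (a point): Lower inner edge of the latch's nose, with the latch closed at stand x 112 mm, 195.5 mm high; the nose is 30 mm wide, overlaps the fitted cover by 6 mm, 1.5 mm above it; its slope reaches up to 217 mm.
- alu_bar: Bystander: loose square aluminium bar 140 x 25 x 25 mm, origin under its centre.
- flange_0: Bystander: loose flat aluminium ring, 69 mm across, 8 mm high, origin under its centre.

How it is judged:
On the way, in this order (a step that is already met when the one before it is completed fails the run):
1. the wheel stands still with its notch straight up (within 5 mm along the rim) (x of notch in the frame of stand between -0.005 and 0.005 m and height (world z) of notch above 0.17 m and velocity of joint wheel between -0.05 and 0.05 rad/s), for 0.2 s.
2. the tongue is in the slot while the cover's rear end is still raised (more than 0.1 rad) (x of tongue_tip in the frame of stand below -0.109 m and distance between tongue_tip and slot below 0.022 m and angle between cover_grip's own z axis and vertical above 0.1 rad), for 0.05 s.
At the end, for the whole second after the job is handed in: The notch is at the top (within 7 mm of straight up) with the cover's tooth in it; the cover lies flat (within 0.03 rad) on both posts, its tongue in the front slot, its rear edge down on the rear seat (within 2.5 mm) under the closed latch (under 0.04 rad), at rest (x of notch in the frame of stand between -0.007 and 0.007 m and height (world z) of notch above 0.17 m and x of tongue_tip in the frame of stand below -0.109 m and distance between tongue_tip and slot below 0.02 m and height (world z) of cover_rear between 0.187 and 0.1925 m and angle between cover_grip's own z axis and vertical below 0.03 rad and angle between the x axis of cover_grip and the x axis of stand, either way round below 0.1 rad and horizontal distance between cover_rear and latch_nose below 0.02 m and value of joint latch below 0.04 rad and linear speed of cover below 0.02 m/s); the robot touches nothing.
It fails at once if the loose aluminium bar or ring is moved more than 30 mm (distance of any of alu_bar, flange_0 from where it was at the start of the episode above 0.03 m).
It also fails if it takes over 72 s, if anything falls off the work surface, if the arm or the gripper's body presses on something with over 40 N, if the wrist force passes 120 N, or if a joint passes its speed limit or range.

## Working session

There is one attempt and no reset: what is moved stays moved. The work goes in short steps, Python scripts to look and compute and a tool call to move; the robot and the scene stay as the last step left them, time stands still between calls to the robot, and variables do not carry over. Pictures are saved under pics/ and viewed, and the job is handed in when it is done.

Besides the shell and the picture viewer there is one more tool, called by a JSON object that holds its "method" and its "body", one argument or row to a line. arm_command: Moves the arm, as the interface text tells. Its arguments: {"type":"object","properties":{"moves":{"type":"array"}},"required":["moves"]}

```bash
ls; mkdir -p pics; python3 - <<'E'
from workcell import bot
import cv2
o=bot.get_obs()
for k,v in o.items(): print(k,v)
for n in ["scene","top","wrist"]:
    cv2.imwrite(f"pics/{n}0.png",bot.camera(n)[:,:,::-1]); 
    c=bot.get_calibration(n)
    for k,v in c.items(): print(n,k,v)
E
```

```text
pics
clock 0.0
joint_pos [1.33199763e+00 2.41416685e-01 3.70476899e-03 1.33519717e+00
 1.40481832e-05 1.57081435e+00]
joint_vel [ 0.00078399 -0.0020448   0.00060286 -0.00043995  0.00103698  0.00061271]
tau [-1.29696684e-05 -3.72318828e+01  2.52408099e+01  1.69316644e-02
  5.49058313e-05  3.48583072e-06]
eef_pos [0.11820109 0.48554513 0.4038033 ]
tool_rot [-0.43733461  0.55659215  0.43641938  0.55541133]
ft_force [ 0.74132735  1.3228042  -0.5823708 ]
ft_torque [ 0.02928357 -0.01059423  0.03606499]
grip_width 0.0853562102274035
scene mtx [[476.72260833   0.         320.68108228]
 [  0.         476.72260833 238.45840924]
 [  0.           0.           1.        ]]
scene dist [-0.04454341  0.          0.          0.          0.        ]
scene world_from_camera [[ 0.6991453   0.5039994  -0.50712962 -0.08938303]
 [-0.71467047  0.51348026 -0.47495698 -0.59760139]
 [ 0.02102302  0.69449451  0.7191908   1.0619843 ]
 [ 0.          0.          0.          1.        ]]
top mtx [[519.56508253   0.         327.3370621 ]
 [  0.         519.56508253 238.28618451]
 [  0.           0.           1.        ]]
top dist [-0.14510594  0.          0.          0.          0.        ]
top world_from_camera [[ 0.01731617  0.97266584 -0.23156277  0.25800644]
 [-0.99984706  0.01741319 -0.00162506  0.00535346]
 [ 0.00245161  0.2315555   0.97281861  1.44943017]
 [ 0.          0.          0.          1.        ]]
wrist mtx [[431.21070846   0.         321.9379033 ]
 [  0.         431.21070846 237.89057959]
 [  0.           0.           1.        ]]
wrist dist [0.030367 0.       0.       0.       0.      ]
wrist mount [[ 1.13903669e-04  3.26868184e-01 -9.45069933e-01  3.04026252e-02]
 [ 3.22470108e-04  9.45069878e-01  3.26868204e-01  8.44490012e-02]
 [ 9.99999942e-01 -3.41988290e-04  2.24170767e-06 -7.52666161e-04]
 [ 0.00000000e+00  0.00000000e+00  0.00000000e+00  1.00000000e+00]]
```

View pics/scene0.png

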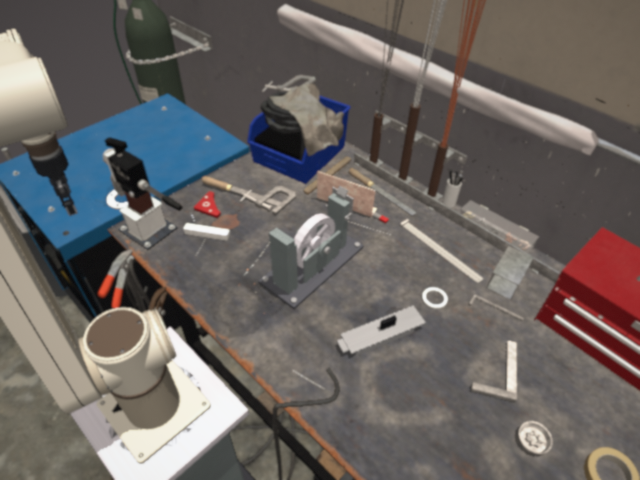

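View pics/top0.png

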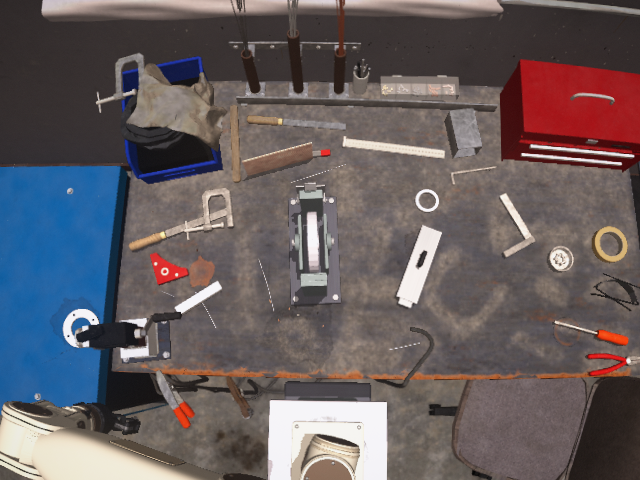

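View pics/wrist0.png

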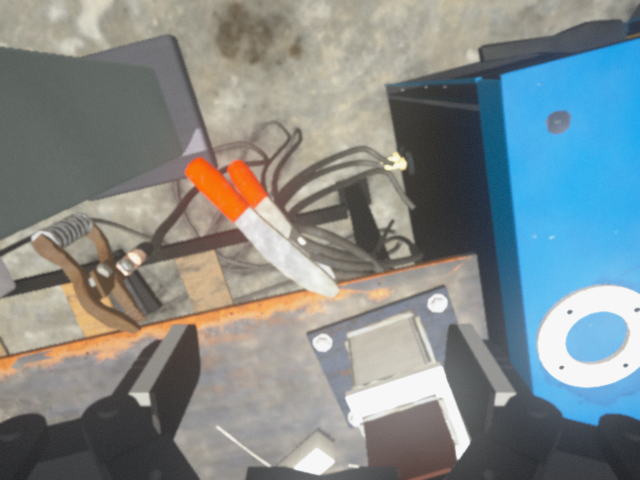

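```bash
cat > h.py <<'E'
import numpy as np, cv2
from scipy.spatial.transform import Rotation as R
def ray(cal,uv,wfc=None):
    K=np.array(cal["mtx"]);d=np.array(cal["dist"])
    W=np.array(cal["world_from_camera"]) if wfc is None else wfc
    p=cv2.undistortPoints(np.array([[uv]],float),K,d)[0,0]
    v=W[:3,:3]@np.array([p[0],-p[1],-1]);return W[:3,3],v
def atz(cal,uv,z,wfc=None):
    o,v=ray(cal,uv,wfc);return o+v*(z-o[2])/v[2]
def proj(cal,P,wfc=None):
    K=np.array(cal["mtx"]);d=np.array(cal["dist"])
    W=np.array(cal["world_from_camera"]) if wfc is None else wfc
    P=np.atleast_2d(P);c=(P-W[:3,3])@W[:3,:3]
    c=c*[1,-1,-1]
    return cv2.projectPoints(c.reshape(-1,1,3),np.zeros(3),np.zeros(3),K,d)[0][:,0]
def wristW(obs,cal):
    T=np.eye(4);T[:3,:3]=R.from_quat(obs["tool_rot"]).as_matrix();T[:3,3]=obs["eef_pos"]
    return T@np.array(cal["mount"])
E
python3 - <<'E'
import cv2
i=cv2.imread("pics/top0.png")
cv2.imwrite("pics/t1.png",cv2.resize(i[175:315,270:350],None,fx=5,fy=5,interpolation=3)[:, :].copy()[:600] if 0 else cv2.resize(i[175:315,270:450],None,fx=4.2,fy=4.2,interpolation=3))
i=cv2.imread("pics/scene0.png")
cv2.imwrite("pics/s1.png",cv2.resize(i[180:360,250:440],None,fx=3.3,fy=3.3,interpolation=3))
E
```

```text
(no output)
```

View pics/t1.png

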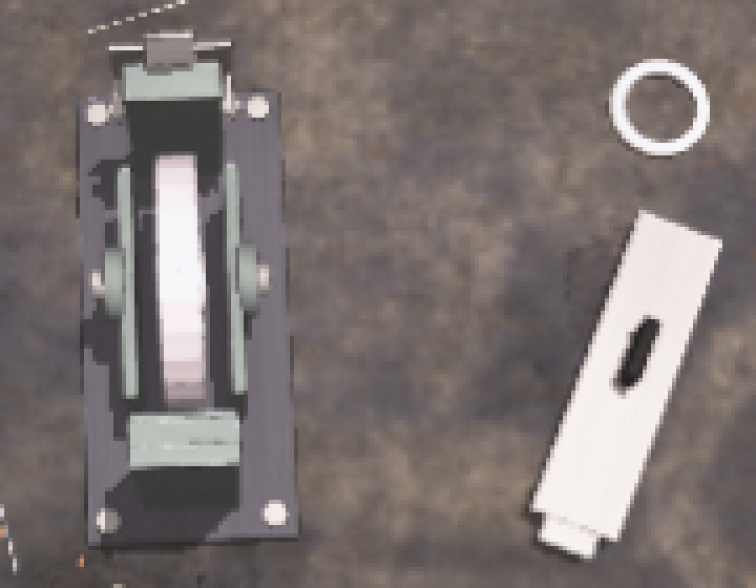

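View pics/s1.png

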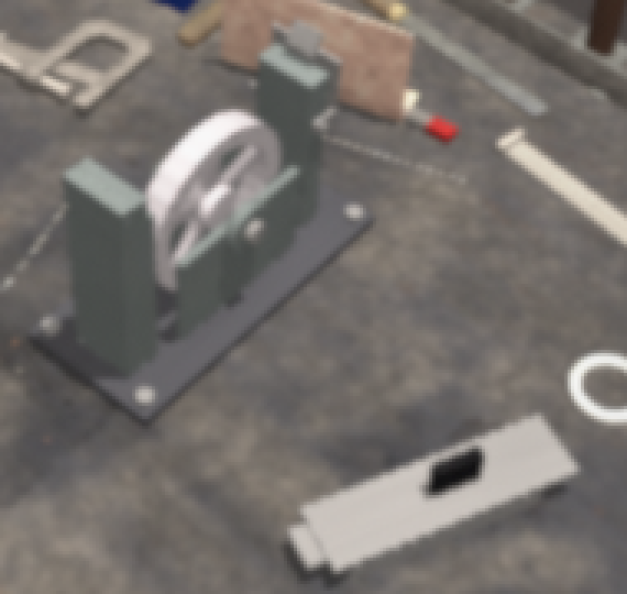

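```bash
cat > fit.py <<'E'
from h import *
from workcell import bot
from scipy.optimize import least_squares
c=bot.get_calibration("top")
def pix(p): return (np.array(p,float)+.5)/4.2-.5+[270,175]
def fit(obj,px,x0):
    def f(x): return (proj(c,place(x,obj))-px).ravel()
    s=least_squares(f,x0);return s.x,f(s.x).reshape(-1,2)
def place(x,obj):
    r=R.from_euler('z',x[2]).as_matrix();return obj@r.T+[x[0],x[1],0]
base=np.array([[.155,.07,.012],[-.155,.07,.012],[-.155,-.07,.012],[.155,-.07,.012]])
print(fit(base,pix([(78,95),(90,545),(298,540),(280,93)]),[.5,0,0]))
ps=np.array([[-.098,.032,.21],[-.134,.032,.21],[-.134,-.032,.21],[-.098,-.032,.21]])
print(fit(ps,pix([(129,416),(129,467),(240,467),(240,412)]),[.5,0,0]))
cov=np.array([[.098,.03,.028],[.098,-.03,.028],[-.12,-.03,.028],[-.12,.03,.028]])
print(fit(cov,pix([(640,211),(722,240),(617,542),(531,510)]),[.5,-.2,-.3]))
print([atz(c,pix(p),.062) for p in [(652,317),(621,393)]])
print(atz(c,pix((660,107)),.008))
E
python3 fit.py
```

```text
(array([0.56790765, 0.04503751, 0.05254043]), array([[ 0.12416501,  0.52182725],
       [-0.68264213,  0.30265479],
       [ 0.3390525 , -0.22789941],
       [ 0.23575679, -0.61572506]]))
(array([0.56638712, 0.04277692, 0.03361525]), array([[-0.10604075, -1.36325707],
       [-0.02510853,  1.27607671],
       [ 0.18511368,  0.87365642],
       [-0.05534942, -0.81245923]]))
(array([ 0.53880372, -0.25436623, -0.35551391]), array([[-0.19049163, -0.23230316],
       [ 0.05481469,  0.3390076 ],
       [ 0.02886644,  0.04589145],
       [ 0.10172438, -0.14623452]]))
[array([ 0.55972703, -0.26063638,  0.062     ]), array([ 0.50898521, -0.23911657,  0.062     ])]
[ 0.72102522 -0.28076558  0.008     ]
```

```bash
cat >> h.py <<'E'
def toolR(yaw,pitch=0,flip=False):
    """tool x down, tool z along +y of frame with yaw (flip: -y); pitch: rotation of the frame about its y (positive = front(+x) down)"""
    y=np.array([0,1.,0])*(-1 if flip else 1); x=np.array([0,0,-1.])
    M=np.stack([x,np.cross(y,x),y],1)
    return R.from_euler('z',yaw)*R.from_euler('y',pitch)*R.from_matrix(M)
def delta(o,p,Rt):
    R0=R.from_quat(o["tool_rot"]);d=R0.inv().apply(np.array(p)-o["eef_pos"]);rv=(R0.inv()*Rt).as_rotvec()
    return d,rv
def tell(p,Rt):
    from workcell import bot
    o=bot.get_obs();d,rv=delta(o,p,Rt)
    n=max(np.linalg.norm(d)/.0417,np.linalg.norm(rv)/.125)
    print("t",round(o["clock"],2),"pos",np.round(o["eef_pos"],4),"F",np.round(o["ft_force"],1),"w",round(o["grip_width"],4))
    print("d",np.round(d,4),"rv",np.round(rv,3),"rows>=",round(n,2),"ax",R.from_quat(o["tool_rot"]).as_matrix().round(3).tolist())
E
python3 -c "
from h import *
for f in (0,1): tell([.52,.045,.43],toolR(.05,0,f))"
```

```text
t 0.15 pos [0.1182 0.4856 0.404 ] F [-0.3 -1.3 -0.3] w 0.0854
d [-0.0255 -0.4946 -0.3331] rv [-0.289 -0.002 -0.   ] rows>= 14.31 ax [[-0.0, -0.972, 0.237], [-0.002, 0.237, 0.972], [-1.0, 0.0, -0.002]]
t 0.15 pos [0.1182 0.4856 0.404 ] F [-0.3 -1.3 -0.3] w 0.0854
d [-0.0255 -0.4946 -0.3331] rv [ 2.853e+00 -0.000e+00  2.000e-03] rows>= 22.82 ax [[-0.0, -0.972, 0.237], [-0.002, 0.237, 0.972], [-1.0, 0.0, -0.002]]
```

{"method": "arm_command", "body": {
  "moves": [-0.009,0,0,-0.096,0,0,-1,-0.009,0,0,-0.096,0,0,-1,-0.009,0,0,-0.096,0,0,-1,0,-0.0253,-0.0307,0,0,0,-1,0,-0.0253,-0.0307,0,0,0,-1,0,-0.0253,-0.0307,0,0,0,-1,0,-0.0253,-0.0307,0,0,0,-1,0,-0.0253,-0.0307,0,0,0,-1,0,-0.0253,-0.0307,0,0,0,-1,0,-0.0253,-0.0307,0,0,0,-1,0,-0.0253,-0.0307,0,0,0,-1,0,-0.0253,-0.0307,0,0,0,-1,0,-0.0253,-0.0307,0,0,0,-1,0,-0.0253,-0.0307,0,0,0,-1,0,-0.0253,-0.0307,0,0,0,-1,0,-0.0253,-0.0307,0,0,0,-1,0,-0.0253,-0.0307,0,0,0,-1,0,-0.0253,-0.0307,0,0,0,-1]
}}

```text
clock: 1.65
eef_pos: [0.5398, 0.0383, 0.4278]
tool_rot: [0.52, -0.482, -0.52, -0.476]
ft_force: [0.4, 1.3, 0.7]
grip_width: 0.0855
```

```bash
cat > snap.py <<'E'
import sys,json
from h import *
from workcell import bot
n=sys.argv[1];o=bot.get_obs();im=bot.camera("wrist")[:,:,::-1]
cv2.imwrite(f"pics/{n}.png",im);json.dump({k:np.array(v).tolist() for k,v in o.items()},open(f"pics/{n}.json","w"))
tell([.52,.045,.43],toolR(.05))
E
python3 snap.py w1
```

```text
t 1.7 pos [0.5442 0.0336 0.4265] F [ 6.8 -2.2  0. ] w 0.0857
d [-0.0036  0.0232  0.0132] rv [ 0.026 -0.01  -0.002] rows>= 0.65 ax [[-0.002, -0.997, -0.076], [-0.01, -0.076, 0.997], [-1.0, 0.002, -0.01]]
```

View pics/w1.png

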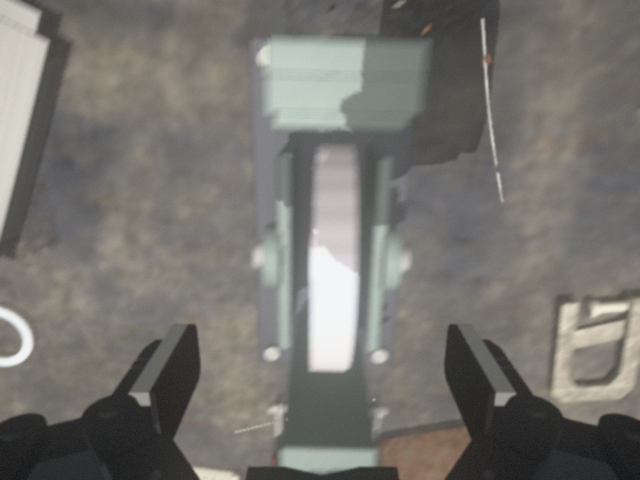

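{"method": "arm_command", "body": {
  "moves": [0,0.0,0.0,0.026,-0.01,0,-1,0,0,0,0,0,0,-1,0,0,0,0,0,0,-1]
}}

```text
clock: 1.95
eef_pos: [0.5457, 0.0304, 0.4238]
tool_rot: [-0.508, 0.491, 0.512, 0.488]
ft_force: [-1.2, 0.5, -0.2]
grip_width: 0.0851
```

```bash
python3 snap.py w2; python3 -c "
import cv2
i=cv2.imread('pics/w2.png');cv2.imwrite('pics/w2b.png',cv2.resize(i[20:480,220:460],None,fx=1.3,fy=1.3,interpolation=3))"
```

```text
t 2.0 pos [0.5455 0.0307 0.4238] F [0.4 1.2 0.1] w 0.0856
d [-0.006   0.0249  0.0153] rv [-0.008  0.001 -0.007] rows>= 0.72 ax [[-0.007, -0.999, -0.042], [0.001, -0.042, 0.999], [-1.0, 0.007, 0.001]]
```

View pics/w2.png

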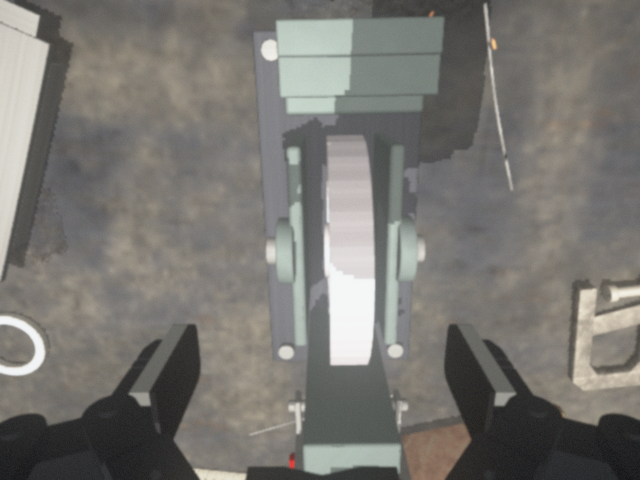

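```bash
cat > fit2.py <<'E'
from h import *
import json
from workcell import bot
from scipy.optimize import least_squares
c=bot.get_calibration("wrist");o=json.load(open("pics/w2.json"));W=wristW(o,c)
def place(x,obj):
    return obj@R.from_euler('z',x[2]).as_matrix().T+[x[0],x[1],0]
obj=np.array([[-.134,-.032,.21],[-.134,.032,.21],[-.106,-.032,.21],[-.106,.032,.21],[-.155,-.07,.012],[.155,-.07,.012],[.155,.07,.012],[.094,-.03,.186],[.094,.03,.186]])
px=np.array([(277,20),(444,17),(279,95),(440,92),(254,33),(275,360),(409,358),(303,445),(399,443)],float)
f=lambda x:(proj(c,place(x,obj),W)-px).ravel()
s=least_squares(f,[.567,.044,.05],loss='soft_l1');print(s.x);print(f(s.x).reshape(-1,2).round(1))
g=lambda x:(proj(c,place(x,obj)+[0,0,x[3]],W)-px).ravel()
s=least_squares(g,[.567,.044,.05,0],loss='soft_l1');print(s.x);print(g(s.x).reshape(-1,2).round(1))
x=s.x
print(proj(c,place(x,np.array([[0,0,.18],[0,.012,.18],[0,-.012,.18],[-.106,0,.19]])),W))
E
python3 fit2.py
```

```text
[0.56761759 0.04776927 0.0586205 ]
[[-0.5 -1. ]
 [ 0.7 -1.7]
 [ 1.2  1.8]
 [-1.   1.6]
 [-2.1 -3.3]
 [-2.   1.3]
 [-0.1  1.3]
 [ 0.  -0.2]
 [ 3.7  0.5]]
[ 0.56773675  0.04780237  0.05825512 -0.00081049]
[[-0.1 -0.4]
 [ 0.3 -1. ]
 [ 1.6  2. ]
 [-1.4  1.9]
 [-1.8 -3.1]
 [-1.9  0.9]
 [-0.3  1. ]
 [ 0.1 -1.1]
 [ 3.5 -0.4]]
[[352.85191117 298.54697144]
 [374.7133076  298.21949887]
 [331.01482387 298.88357392]
 [355.86851358  95.23687803]]
```

```bash
cat >> h.py <<'E'
ST=[.5677,.0467,.056]
def sw(p):
    return R.from_euler('z',ST[2]).apply(np.array(p))+[ST[0],ST[1],0]
def wpose(th,back=0,r=.071,ratio=10/35):
    th=np.radians(th);ph=th*ratio
    G=np.array([r*np.sin(th),0,.1+r*np.cos(th)])
    return sw(G+(.155+back)*np.array([np.sin(ph),0,np.cos(ph)])),toolR(ST[2],ph)
E
python3 - <<'E'
from h import *
tell(*wpose(-35,.06)); tell(*wpose(-35,0))
P=[wpose(t) for t in np.linspace(-35,35,13)]
for a,b in zip(P,P[1:]):
    print(np.round(a[1].inv().apply(b[0]-a[0]),4),(a[1].inv()*b[1]).as_rotvec().round(4))
E
```

```text
t 2.0 pos [0.5455 0.0307 0.4238] F [0.4 1.2 0.1] w 0.0856
d [0.0543 0.0548 0.0139] rv [-0.014 -0.    -0.181] rows>= 1.88 ax [[-0.007, -0.999, -0.042], [0.001, -0.042, 0.999], [-1.0, 0.007, 0.001]]
t 2.0 pos [0.5455 0.0307 0.4238] F [0.4 1.2 0.1] w 0.0856
d [0.1133 0.044  0.014 ] rv [-0.014 -0.    -0.181] rows>= 2.93 ax [[-0.007, -0.999, -0.042], [0.001, -0.042, 0.999], [-1.0, 0.007, 0.001]]
[-0.0027 -0.0112  0.    ] [ 0.     -0.      0.0291]
[-0.0022 -0.0114  0.    ] [0.     0.     0.0291]
[-0.0017 -0.0115  0.    ] [0.     0.     0.0291]
[-0.0011 -0.0116 -0.    ] [-0.     -0.      0.0291]
[-0.0006 -0.0117 -0.    ] [0.     0.     0.0291]
[-0.0001 -0.0117  0.    ] [-0.      0.      0.0291]
[ 0.0004 -0.0117 -0.    ] [-0.     -0.      0.0291]
[ 0.001  -0.0117  0.    ] [0.     0.     0.0291]
[ 0.0015 -0.0116 -0.    ] [-0.     -0.      0.0291]
[ 0.002  -0.0115  0.    ] [0.     0.     0.0291]
[ 0.0025 -0.0113  0.    ] [-0.      0.      0.0291]
[ 0.003  -0.0111 -0.    ] [ 0.     -0.      0.0291]
```

{"method": "arm_command", "body": {
  "moves": [0.013,0.0137,0.0035,-0.0035,0,-0.045,0,0.013,0.0137,0.0035,-0.0035,0,-0.045,0,0.013,0.0137,0.0035,-0.0035,0,-0.045,0,0.013,0.0137,0.0035,-0.0035,0,-0.045,0,0,0,0,0,0,0,0,0,0,0,0,0,0,0]
}}

```text
clock: 2.5
eef_pos: [0.4853, 0.0499, 0.3668]
tool_rot: [0.558, -0.434, -0.472, -0.527]
ft_force: [-0.0, 0.6, 0.4]
grip_width: 0.0426
```

```bash
python3 -c "
from h import *
tell(*wpose(-35,.0))"
```

```text
t 2.5 pos [0.4853 0.0499 0.3668] F [-0.   0.6  0.4] w 0.0426
d [ 0.0577 -0.0042 -0.0081] rv [0.014 0.003 0.004] rows>= 1.4 ax [[0.177, -0.982, -0.07], [0.013, -0.069, 0.998], [-0.984, -0.178, 0.001]]
```

{"method": "arm_command", "body": {
  "moves": [0.011,-0.001,-0.002,0.004,0.001,0.001,0,0.011,-0.001,-0.002,0.004,0.001,0.001,0,0.011,-0.001,-0.002,0.004,0.001,0.001,0,0.011,-0.001,-0.001,0.002,0,0.001,0,0.009,0,0,0,0,0,0,0,0,0,0,0,0,0]
}}

```text
clock: 3.0
eef_pos: [0.5061, 0.0449, 0.3158]
tool_rot: [0.556, -0.436, -0.468, -0.531]
ft_force: [-0.7, 0.3, -0.0]
grip_width: 0.043
```

```bash
python3 -c "
from h import *
tell(*wpose(-35,.0))"; python3 snap.py w3
```

```text
t 3.0 pos [0.5061 0.0449 0.3158] F [-0.7  0.3 -0. ] w 0.043
d [ 0.0038  0.0069 -0.0017] rv [0.001 0.001 0.008] rows>= 0.19 ax [[0.182, -0.982, -0.057], [0.011, -0.056, 0.998], [-0.983, -0.182, 0.0]]
t 3.05 pos [0.5062 0.0449 0.3165] F [-0.4 -0.5  0.2] w 0.0426
d [-0.1091 -0.0343 -0.0007] rv [0.007 0.001 0.184] rows>= 2.74 ax [[0.182, -0.982, -0.057], [0.011, -0.056, 0.998], [-0.983, -0.183, 0.0]]
```

View pics/w3.png

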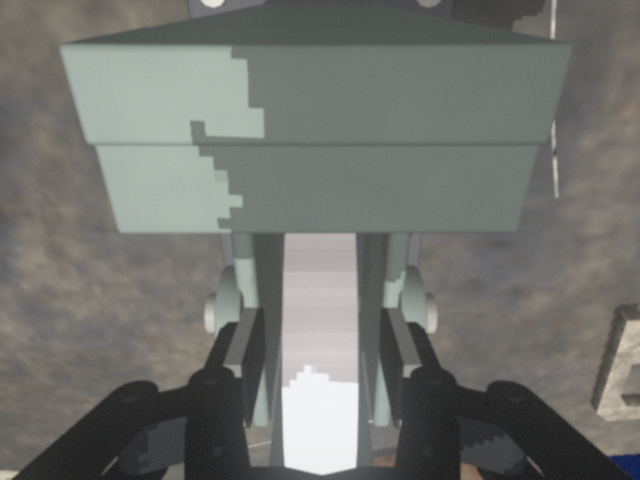

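{"method": "arm_command", "body": {
  "moves": [0.003,0.004,0,0,0,0.004,0,0,0,0,0,0,0,1,0,0,0,0,0,0,1,0,0,0,0,0,0,1,0,0,0,0,0,0,1]
}}

```text
clock: 3.47
eef_pos: [0.5038, 0.0442, 0.3129]
tool_rot: [0.555, -0.438, -0.468, -0.53]
ft_force: [1.7, 0.3, -2.8]
grip_width: 0.0232
```

```bash
cat >> h.py <<'E'
def theta():
    from workcell import bot
    o=bot.get_obs();r=R.from_quat(o["tool_rot"])
    g=np.array(o["eef_pos"])+r.apply([.155,0,0])
    s=R.from_euler('z',-ST[2]).apply(g-[ST[0],ST[1],0]);print("grasp in stand",s.round(4),"theta",np.degrees(np.arctan2(s[0],s[2]-.1)).round(1),"r",np.hypot(s[0],s[2]-.1).round(4),"ph",np.degrees(np.arctan2(-r.apply([1,0,0])[0],-r.apply([1,0,0])[2])).round(1), "w",round(o["grip_width"],4),"F",np.round(o["ft_force"],1),"t",round(o["clock"],2))
E
python3 -c "
from h import *
theta()"
```

```text
grasp in stand [-0.0361  0.0011  0.1604] theta -30.9 r 0.0704 ph -10.3 w 0.0232 F [ 1.7  0.3 -2.8] t 3.47
```

{"method": "arm_command", "body": {
  "moves": [-0.0022,-0.0114,0,0,0,0.029,1,-0.0017,-0.0115,0,0,0,0.029,1,-0.0011,-0.0116,0,0,0,0.029,1,-0.0006,-0.0117,0,0,0,0.029,1,-0.0001,-0.0117,0,0,0,0.029,1,0.0004,-0.0117,0,0,0,0.029,1]
}}

```text
clock: 3.97
eef_pos: [0.5552, 0.0472, 0.3222]
tool_rot: [-0.501, 0.499, 0.526, 0.472]
ft_force: [-12.5, -1.1, 14.0]
grip_width: 0.023
```

```bash
python3 -c "
from h import *
theta()"
```

```text
grasp in stand [-0.0205  0.0011  0.1674] theta -16.9 r 0.0705 ph 3.0 w 0.023 F [-12.5  -1.1  14. ] t 3.97
```

{"method": "arm_command", "body": {
  "moves": [-0.003,-0.012,0,0,0,0.0,1,-0.003,-0.012,0,0,0,0,1,-0.002,-0.012,0,0,0,0.0,1,-0.001,-0.012,0,0,0,0.01,1,0.0,-0.012,0,0,0,0.01,1]
}}

```text
clock: 4.38
eef_pos: [0.6009, 0.0499, 0.3226]
tool_rot: [-0.481, 0.518, 0.545, 0.45]
ft_force: [-7.7, -0.4, 6.4]
grip_width: 0.0229
```

```bash
python3 -c "
from h import *
theta()"
```

```text
grasp in stand [0.0128 0.0012 0.169 ] theta 10.5 r 0.0702 ph 7.6 w 0.0229 F [-7.7 -0.4  6.4] t 4.38
```

{"method": "arm_command", "body": {
  "moves": [0.003,-0.011,0,0,0,0.0,1,0.003,-0.011,0,0,0,0,1,0.004,-0.01,0,0,0,0.0,1,0,0,0,0,0,0,1]
}}

```text
clock: 4.72
eef_pos: [0.627, 0.0514, 0.3133]
tool_rot: [-0.477, 0.523, 0.549, 0.446]
ft_force: [0.1, 1.0, -7.8]
grip_width: 0.023
```

```bash
python3 -c "
from h import *
theta()"
```

```text
grasp in stand [0.0364 0.0012 0.16  ] theta 31.3 r 0.0702 ph 8.5 w 0.023 F [ 0.1  1.  -7.8] t 4.72
```

{"method": "arm_command", "body": {
  "moves": [0,0,0,0,0,0,0,0,0,0,0,0,0,0,0,0,0,0,0,0,0]
}}

```text
clock: 4.97
eef_pos: [0.6272, 0.0516, 0.3137]
tool_rot: [-0.477, 0.522, 0.548, 0.446]
ft_force: [-1.1, -0.4, 0.1]
grip_width: 0.043
```

```bash
python3 snap.py w4;python3 -c "
from h import *
theta();tell(*wpose(-35))"
```

```text
t 5.02 pos [0.6272 0.0516 0.3138] F [ 1.5 -0.5  0.2] w 0.0427
d [-0.0992  0.1233 -0.0005] rv [ 0.008 -0.001 -0.148] rows>= 3.8 ax [[-0.147, -0.987, -0.058], [-0.009, -0.057, 0.998], [-0.989, 0.147, -0.001]]
grasp in stand [0.0369 0.0014 0.1604] theta 31.4 r 0.0708 ph 8.4 w 0.0427 F [ 1.5 -0.5  0.2] t 5.02
t 5.02 pos [0.6272 0.0516 0.3138] F [ 1.5 -0.5  0.2] w 0.0427
d [ 0.0216  0.1255 -0.0013] rv [ 0.002 -0.001 -0.322] rows>= 3.05 ax [[-0.147, -0.987, -0.058], [-0.009, -0.057, 0.998], [-0.989, 0.147, -0.001]]
```

View pics/w4.png

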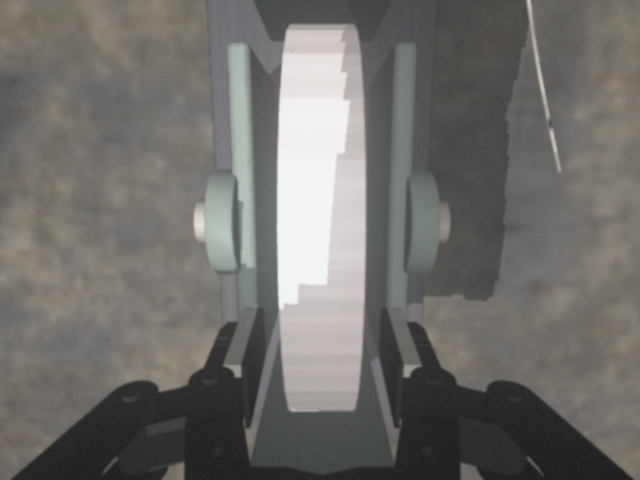

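{"method": "arm_command", "body": {
  "moves": [-0.005,0.0113,0,0,0,-0.029,0,-0.004,0.0115,0,0,0,-0.029,0,-0.002,0.0116,0,0,0,-0.029,0,-0.001,0.0117,0,0,0,-0.029,0,0,0.0117,0,0,0,-0.029,0,0.0006,0.0117,0,0,0,-0.029,0,0.001,0.0116,0,0,0,-0.029,0,0.0017,0.0115,0,0,0,-0.029,0,0.0022,0.0114,0,0,0,-0.029,0,0.0027,0.0112,0,0,0,-0.029,0,0,0,0,0,0,0,0]
}}

```text
clock: 5.93
eef_pos: [0.5092, 0.0451, 0.3208]
tool_rot: [0.553, -0.441, -0.473, -0.526]
ft_force: [-1.0, -0.3, -0.7]
grip_width: 0.0428
```

```bash
python3 -c "
from h import *
theta();tell(*wpose(-35))"
```

```text
grasp in stand [-0.0331  0.0018  0.1679] theta -26.0 r 0.0756 ph -9.4 w 0.0428 F [-1.  -0.3 -0.7] t 5.93
t 5.93 pos [0.5092 0.0451 0.3208] F [-1.  -0.3 -0.7] w 0.0428
d [ 0.0084  0.0106 -0.0017] rv [ 0.002  0.    -0.01 ] rows>= 0.33 ax [[0.164, -0.985, -0.058], [0.01, -0.058, 0.998], [-0.986, -0.164, 0.0]]
```

{"method": "arm_command", "body": {
  "moves": [0.004,0.0055,-0.001,0,0,0,0,0.004,0.0055,-0.001,0,0,0,0,0,0,0,0,0,0,1,0,0,0,0,0,0,1,0,0,0,0,0,0,1,0,0,0,0,0,0,1,-0.004,-0.0115,0,0,0,0.025,1,-0.003,-0.0115,0,0,0,0.025,1,-0.003,-0.0116,0,0,0,0.02,1,-0.002,-0.0117,0,0,0,0.02,1,-0.001,-0.0117,0,0,0,0.02,1,-0.001,-0.0117,0,0,0,0.01,1,0,-0.0117,0,0,0,0.01,1]
}}

```text
clock: 7.02
eef_pos: [0.5597, 0.0469, 0.3259]
tool_rot: [-0.501, 0.497, 0.527, 0.473]
ft_force: [-14.4, -0.1, 19.3]
grip_width: 0.0228
```

```bash
python3 -c "
from h import *
theta();tell(*wpose(35))"
```

```text
grasp in stand [-0.0158  0.0011  0.1711] theta -12.5 r 0.0728 ph 2.9 w 0.0228 F [-14.4  -0.1  19.3] t 7.02
t 7.02 pos [0.5597 0.0469 0.3259] F [-14.4  -0.1  19.3] w 0.0228
d [ 0.0113 -0.0763 -0.0009] rv [0.003 0.003 0.124] rows>= 1.85 ax [[-0.05, -0.997, -0.058], [0.0, -0.058, 0.998], [-0.999, 0.05, 0.003]]
```

{"method": "arm_command", "body": {
  "moves": [0.001,-0.012,0,0,0,0,1,0.001,-0.012,0,0,0,0,1,0.001,-0.012,0,0,0,0,1,0.002,-0.012,0,0,0,0.01,1,0.002,-0.012,0,0,0,0.01,1,0.003,-0.0115,0,0,0,0,1,0.004,-0.011,0,0,0,0,1,0.004,-0.01,0,0,0,0,1,0,0,0,0,0,0,1]
}}

```text
clock: 7.77
eef_pos: [0.6387, 0.0515, 0.3055]
tool_rot: [-0.481, 0.517, 0.545, 0.452]
ft_force: [1.3, 1.1, 1.8]
grip_width: 0.0227
```

```bash
python3 -c "
from h import *
theta();tell(*wpose(35))"
```

```text
grasp in stand [0.0513 0.0012 0.1517] theta 44.7 r 0.0728 ph 7.4 w 0.0227 F [1.3 1.1 1.8] t 7.77
t 7.77 pos [0.6387 0.0515 0.3055] F [1.3 1.1 1.8] w 0.0227
d [-0.0048  0.0042 -0.0008] rv [0.002 0.003 0.045] rows>= 0.36 ax [[-0.129, -0.99, -0.057], [-0.005, -0.057, 0.998], [-0.992, 0.129, 0.003]]
```

{"method": "arm_command", "body": {
  "moves": [0,0,0,0,0,0,0,0,0,0,0,0,0,0,0,0,0,0,0,0,0]
}}

```text
clock: 8.02
eef_pos: [0.6405, 0.0514, 0.3044]
tool_rot: [-0.481, 0.517, 0.545, 0.452]
ft_force: [0.6, -0.3, -0.4]
grip_width: 0.0424
```

```bash
python3 snap.py w5
```

```text
t 8.07 pos [0.6405 0.0514 0.3044] F [ 0.5 -0.   0.6] w 0.0429
d [-0.1091  0.1357  0.0008] rv [ 0.007  0.002 -0.128] rows>= 4.18 ax [[-0.128, -0.99, -0.057], [-0.005, -0.057, 0.998], [-0.992, 0.128, 0.002]]
```

View pics/w5.png

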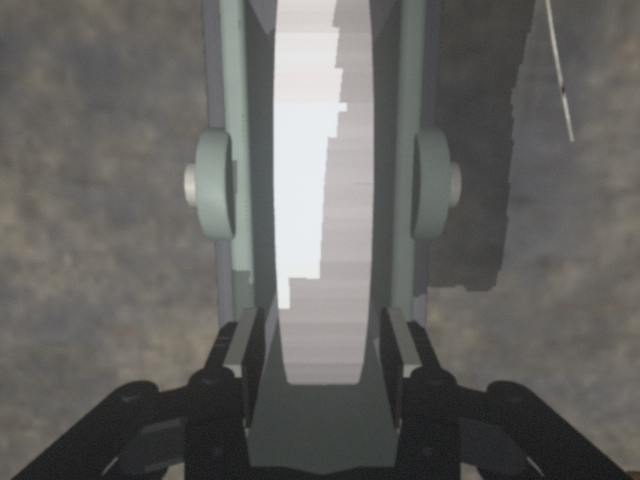

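{"method": "arm_command", "body": {
  "moves": [-0.009,0.01,0,0,0,-0.025,0,-0.006,0.0115,0,0,0,-0.025,0,-0.003,0.0115,0,0,0,-0.025,0,-0.002,0.0116,0,0,0,-0.025,0,-0.001,0.0117,0,0,0,-0.025,0,0,0.0117,0,0,0,-0.025,0,0.001,0.0117,0,0,0,-0.025,0,0.002,0.0116,0,0,0,-0.025,0,0.002,0.0115,0,0,0,-0.025,0,0.003,0.0114,0,0,0,-0.025,0,0.003,0.0112,0,0,0,-0.025,0,0,0,0,0,0,0,0]
}}

```text
clock: 9.07
eef_pos: [0.5144, 0.0435, 0.3148]
tool_rot: [0.552, -0.44, -0.471, -0.528]
ft_force: [-0.3, 0.4, -0.6]
grip_width: 0.0429
```

```bash
python3 snap.py w6; python3 -c "
from h import *
theta();tell(*wpose(-35))"
```

```text
t 9.12 pos [0.5156 0.0435 0.3156] F [-0.8  0.   0.1] w 0.0428
d [-0.112  -0.0238  0.0014] rv [0.006 0.002 0.17 ] rows>= 2.75 ax [[0.169, -0.984, -0.056], [0.011, -0.055, 0.998], [-0.986, -0.169, 0.002]]
grasp in stand [-0.0259  0.      0.1628] theta -22.4 r 0.0679 ph -9.7 w 0.0428 F [-0.8  0.   0.1] t 9.12
t 9.12 pos [0.5156 0.0435 0.3156] F [-0.8  0.   0.1] w 0.0428
d [0.0021 0.016  0.0002] rv [-0.001  0.002 -0.004] rows>= 0.39 ax [[0.169, -0.984, -0.056], [0.011, -0.055, 0.998], [-0.986, -0.169, 0.002]]
```

View pics/w6.png

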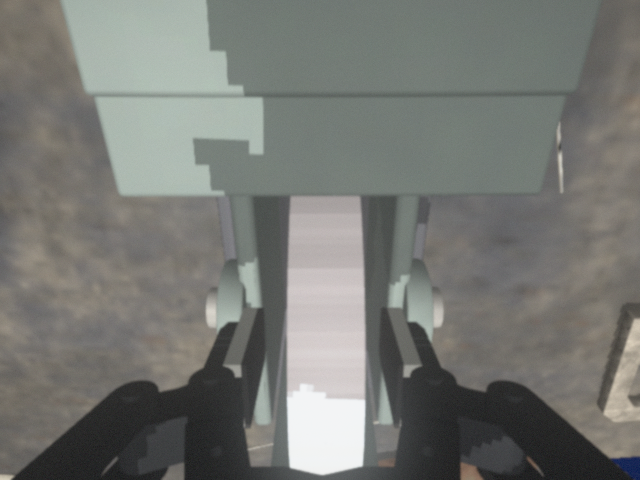

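{"method": "arm_command", "body": {
  "moves": [0.001,0.007,0,0,0,0,0,0.001,0.007,0,0,0,0,0,0,0,0,0,0,0,1,0,0,0,0,0,0,1,0,0,0,0,0,0,1,0,0,0,0,0,0,1,-0.004,-0.0115,0,0,0,0.025,1,-0.003,-0.0115,0,0,0,0.025,1,-0.003,-0.0116,0,0,0,0.02,1,-0.002,-0.0117,0,0,0,0.02,1,-0.001,-0.0117,0,0,0,0.02,1,0,-0.0117,0,0,0,0.01,1,0,-0.0117,0,0,0,0.01,1,0.001,-0.012,0,0,0,0,1,0.001,-0.012,0,0,0,0,1,0,0,0,0,0,0,1]
}}

```text
clock: 10.45
eef_pos: [0.5819, 0.0481, 0.3237]
tool_rot: [-0.498, 0.501, 0.53, 0.47]
ft_force: [3.7, 0.5, -5.7]
grip_width: 0.023
```

```bash
python3 snap.py w7; python3 -c "
from h import *
theta()
from workcell import bot
i=bot.camera('scene')[:,:,::-1]
cv2.imwrite('pics/s7.png',cv2.resize(i[170:320,240:400],None,fx=4,fy=4,interpolation=3))"
```

```text
t 10.5 pos [0.582  0.0481 0.3236] F [-1.3  1.1  2.1] w 0.0232
d [-0.1024  0.0685  0.0008] rv [ 0.007  0.003 -0.061] rows>= 2.95 ax [[-0.061, -0.997, -0.057], [0.0, -0.057, 0.998], [-0.998, 0.061, 0.004]]
grasp in stand [0.0049 0.0012 0.1689] theta 4.1 r 0.0691 ph 3.5 w 0.0232 F [-1.3  1.1  2.1] t 10.5
```

View pics/w7.png

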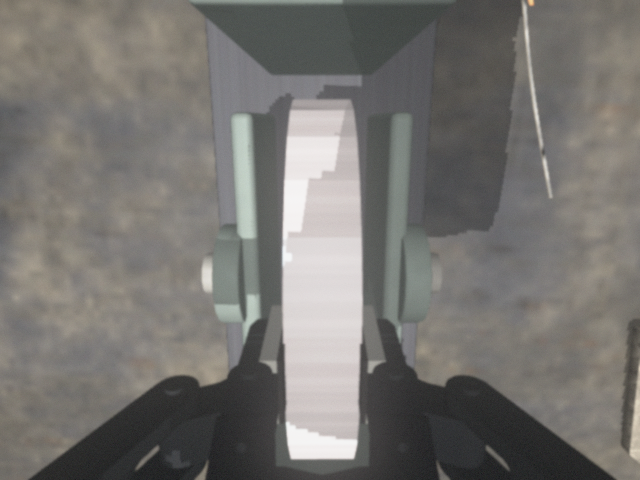

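View pics/s7.png

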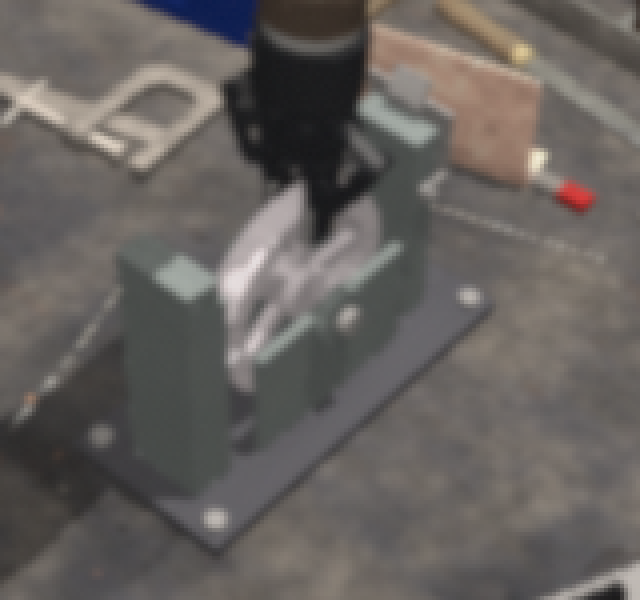

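{"method": "arm_command", "body": {
  "moves": [0.001,-0.012,0,0,0,0.01,1,0.002,-0.012,0,0,0,0.01,1,0.002,-0.012,0,0,0,0.01,1,0.003,-0.0115,0,0,0,0,1,0.004,-0.011,0,0,0,0,1,0.004,-0.01,0,0,0,0,1,0,0,0,0,0,0,1,0,0,0,0,0,0,0,0,0,0,0,0,0,0,0,0,0,0,0,0,0]
}}

```text
clock: 11.38
eef_pos: [0.6388, 0.0512, 0.3016]
tool_rot: [-0.481, 0.517, 0.544, 0.452]
ft_force: [-0.6, -0.9, 0.4]
grip_width: 0.0425
```

```bash
python3 -c "
from h import *
theta()
from workcell import bot
i=bot.camera('scene')[:,:,::-1]
cv2.imwrite('pics/s8.png',cv2.resize(i[190:290,270:370],None,fx=6,fy=6,interpolation=3))"
```

```text
grasp in stand [0.0515 0.0008 0.1479] theta 47.1 r 0.0703 ph 7.3 w 0.0425 F [-0.6 -0.9  0.4] t 11.38
```

View pics/s8.png

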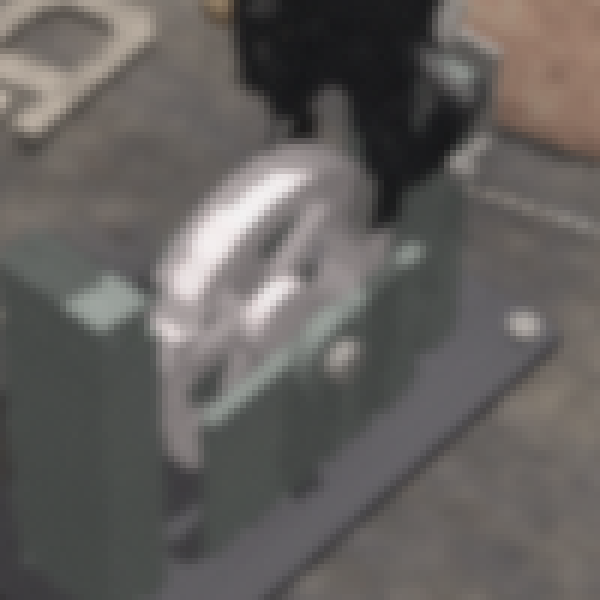

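{"method": "arm_command", "body": {
  "moves": [-0.01,0.01,0,0,0,-0.025,0,-0.006,0.0115,0,0,0,-0.025,0,-0.004,0.0115,0,0,0,-0.025,0,-0.003,0.0116,0,0,0,-0.025,0,-0.001,0.0117,0,0,0,-0.025,0,0,0.0117,0,0,0,-0.025,0,0.001,0.0117,0,0,0,-0.025,0,0.002,0.0116,0,0,0,-0.025,0,0.002,0.0115,0,0,0,-0.025,0,0.003,0.0114,0,0,0,-0.025,0,0.003,0.0112,0,0,0,-0.02,0,0.001,0.009,0,0,0,-0.01,0,0,0,0,0,0,0,0]
}}

```text
clock: 12.52
eef_pos: [0.502, 0.0422, 0.3116]
tool_rot: [0.553, -0.44, -0.47, -0.529]
ft_force: [-0.7, -0.4, 0.0]
grip_width: 0.0429
```

```bash
python3 snap.py w8; python3 -c "
from h import *
theta();tell(*wpose(-35))"
```

```text
t 12.57 pos [0.5029 0.0422 0.312 ] F [ 0.4  0.2 -0.2] w 0.0431
d [-0.1132 -0.0375  0.002 ] rv [0.004 0.001 0.175] rows>= 2.86 ax [[0.174, -0.983, -0.054], [0.01, -0.053, 0.999], [-0.985, -0.174, 0.001]]
grasp in stand [-0.038  -0.0008  0.1594] theta -32.6 r 0.0705 ph -10.0 w 0.0431 F [ 0.4  0.2 -0.2] t 12.57
t 12.57 pos [0.5029 0.0422 0.312 ] F [ 0.4  0.2 -0.2] w 0.0431
d [0.0008 0.0028 0.0008] rv [-0.002  0.001  0.   ] rows>= 0.07 ax [[0.174, -0.983, -0.054], [0.01, -0.053, 0.999], [-0.985, -0.174, 0.001]]
```

View pics/w8.png

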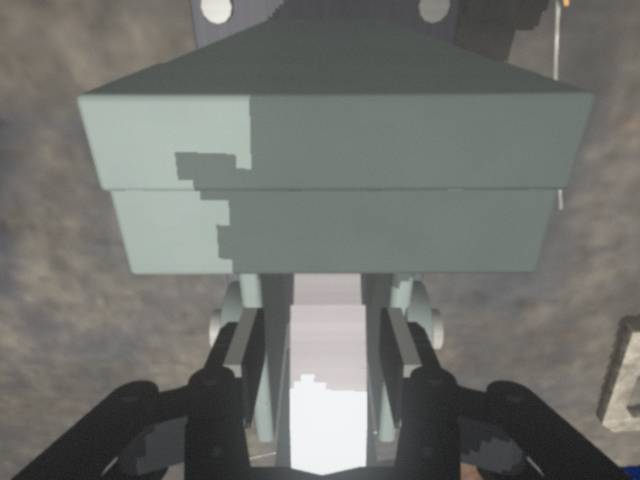

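```bash
cat >> h.py <<'E'
def rimtheta(name,px,r=.08):
    import json
    from workcell import bot
    c=bot.get_calibration("wrist");o=json.load(open(f"pics/{name}.json"));W=wristW(o,c)
    for p in px:
        a,v=ray(c,p,W);I=R.from_euler('z',-ST[2]);a=I.apply(a-[ST[0],ST[1],0]);v=I.apply(v)
        a2=np.array([a[0],a[2]-.1]);v2=np.array([v[0],v[2]])
        A=v2@v2;B=a2@v2;C=a2@a2-r*r;t=(-B-np.sqrt(B*B-A*C))/A;q=a+t*v
        print(p,"theta",np.degrees(np.arctan2(q[0],q[2]-.1)).round(2),q.round(4))
E
python3 -c "
from h import *
rimtheta('w8',[(328,305)]);rimtheta('w8',[(328,275)],.067)"
```

```text
(328, 305) theta -45.84 [-0.0574  0.0005  0.1557]
(328, 275) theta -56.9 [-0.0561  0.0008  0.1366]
```

{"method": "arm_command", "body": {
  "moves": [0,0,0,0,0,0,1,0,0,0,0,0,0,1,0,0,0,0,0,0,1,0,0,0,0,0,0,1]
}}

```text
clock: 12.9
eef_pos: [0.5038, 0.0435, 0.3133]
tool_rot: [0.553, -0.438, -0.471, -0.53]
ft_force: [-3.5, -0.3, 2.1]
grip_width: 0.0233
```

```bash
python3 -c "
from h import *
theta()"
```

```text
grasp in stand [-0.0372  0.0011  0.1606] theta -31.5 r 0.0711 ph -9.9 w 0.0233 F [-3.5 -0.3  2.1] t 12.9
```

{"method": "arm_command", "body": {
  "moves": [-0.004,-0.0115,0,0,0,0.025,1,-0.003,-0.0115,0,0,0,0.025,1,-0.003,-0.0116,0,0,0,0.02,1,-0.002,-0.0117,0,0,0,0.02,1,-0.001,-0.0117,0,0,0,0.02,1,0,-0.0117,0,0,0,0.01,1,0,-0.0117,0,0,0,0.01,1,0.001,-0.012,0,0,0,0,1,0.001,-0.012,0,0,0,0,1,0.001,-0.008,0,0,0,0,1,0,0,0,0,0,0,1,0,0,0,0,0,0,1]
}}

```text
clock: 13.9
eef_pos: [0.5916, 0.0484, 0.3226]
tool_rot: [-0.496, 0.501, 0.531, 0.47]
ft_force: [-3.0, 1.1, 2.1]
grip_width: 0.023
```

```bash
python3 snap.py w9; python3 -c "
from h import *
theta()"
```

```text
t 13.95 pos [0.5915 0.0484 0.3226] F [-1.3  1.1  2.5] w 0.0227
d [-0.1024  0.0786  0.0013] rv [ 0.007  0.005 -0.067] rows>= 3.1 ax [[-0.067, -0.996, -0.057], [0.002, -0.057, 0.998], [-0.998, 0.067, 0.006]]
grasp in stand [0.0136 0.0012 0.1679] theta 11.3 r 0.0693 ph 3.8 w 0.0227 F [-1.3  1.1  2.5] t 13.95
```

View pics/w9.png

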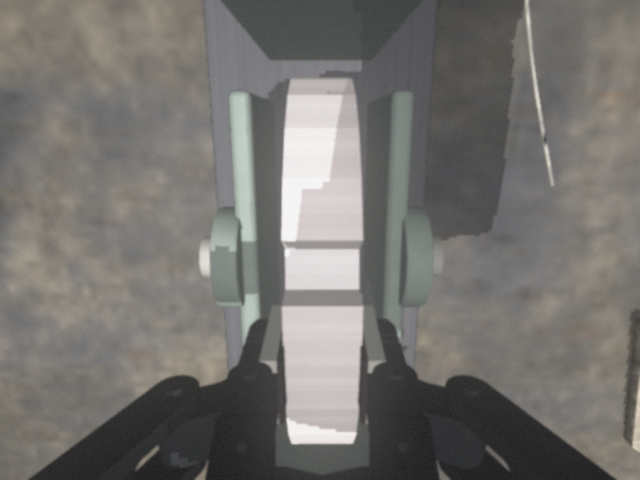

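```bash
python3 -c "
from h import *
rimtheta('w9',[(323,241),(323,305)])"
```

```text
(323, 241) theta -20.59 [-0.0281  0.0008  0.1749]
(323, 305) theta -6.93 [-0.0097  0.0007  0.1794]
```

{"method": "arm_command", "body": {
  "moves": [0.0015,-0.008,0,0,0,0.005,1,0.002,-0.007,0,0,0,0.005,1,0,0,0,0,0,0,1,0,0,0,0,0,0,1]
}}

```text
clock: 14.28
eef_pos: [0.6039, 0.0491, 0.3197]
tool_rot: [-0.491, 0.506, 0.535, 0.465]
ft_force: [-2.1, 0.3, 2.1]
grip_width: 0.023
```

```bash
python3 snap.py w10; python3 -c "
from h import *
theta()"
```

```text
t 14.33 pos [0.6039 0.0491 0.3197] F [-1.1  0.9  1.8] w 0.023
d [-0.1028  0.093   0.0012] rv [ 0.006  0.005 -0.085] rows>= 3.32 ax [[-0.085, -0.995, -0.056], [0.001, -0.056, 0.998], [-0.996, 0.085, 0.006]]
grasp in stand [0.0232 0.0012 0.1653] theta 19.5 r 0.0692 ph 4.9 w 0.023 F [-1.1  0.9  1.8] t 14.33
```

View pics/w10.png

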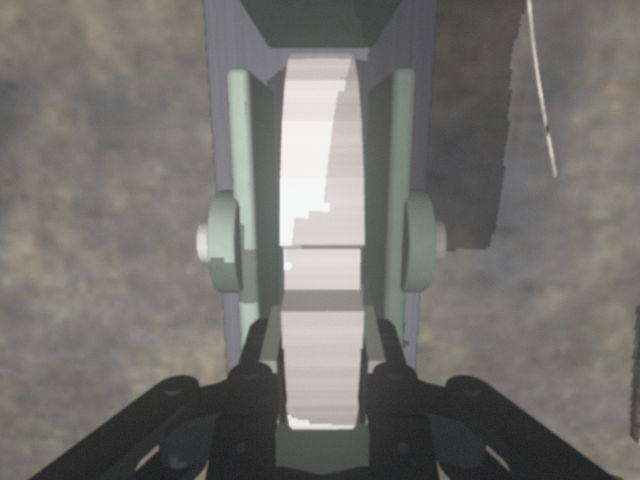

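```bash
python3 -c "
from h import *
rimtheta('w10',[(323,246),(323,310)])"
```

```text
(323, 246) theta -13.19 [-0.0183  0.0007  0.1779]
(323, 310) theta 0.33 [0.0005 0.0007 0.18  ]
```

{"method": "arm_command", "body": {
  "moves": [0.0025,-0.006,0,0,0,0.003,1,0.0025,-0.0055,0,0,0,0.003,1,0,0,0,0,0,0,1,0,0,0,0,0,0,1]
}}

```text
clock: 14.67
eef_pos: [0.6128, 0.0496, 0.3164]
tool_rot: [-0.489, 0.508, 0.538, 0.462]
ft_force: [-0.9, 0.1, 0.9]
grip_width: 0.0231
```

```bash
python3 snap.py w11; python3 -c "
from h import *
theta()
i=cv2.imread('pics/w11.png');cv2.imwrite('pics/w11b.png',cv2.resize(i[220:340,230:410],None,fx=4,fy=4,interpolation=3))"
```

```text
t 14.72 pos [0.6128 0.0496 0.3164] F [-2.8  0.4  1.9] w 0.0229
d [-0.1043  0.1033  0.0012] rv [ 0.006  0.005 -0.095] rows>= 3.52 ax [[-0.095, -0.994, -0.056], [0.0, -0.056, 0.998], [-0.996, 0.095, 0.005]]
grasp in stand [0.0306 0.0013 0.1621] theta 26.2 r 0.0693 ph 5.4 w 0.0229 F [-2.8  0.4  1.9] t 14.72
```

View pics/w11b.png

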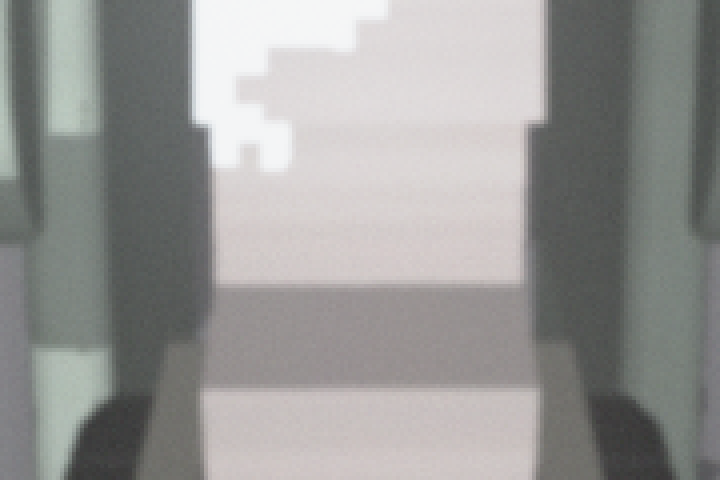

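```bash
python3 -c "
from h import *
rimtheta('w11',[(323,250.7),(323,316.7)])"
```

```text
(323, 250.7) theta -7.52 [-0.0105  0.0007  0.1793]
(323, 316.7) theta 6.49 [0.009  0.0007 0.1795]
```

{"method": "arm_command", "body": {
  "moves": [0,0,0,0,0,0,0,0,0,0,0,0,0,0,0,0,0,0,0,0,0,-0.02,0,0,0,0,0,0,-0.03,0,0,0,0,0,0,-0.03,0,0,0,0,0,0,0,0,0,0,0,0,0,0,0,0,0,0,0,0]
}}

```text
clock: 15.38
eef_pos: [0.6224, 0.049, 0.3962]
tool_rot: [-0.49, 0.508, 0.536, 0.463]
ft_force: [-1.3, 0.7, -1.2]
grip_width: 0.0428
```

```bash
python3 snap.py w12; python3 -c "
from h import *
theta()
tell([.50,-.24,.40],toolR(-.3555))"
```

```text
t 15.43 pos [0.6225 0.049  0.3969] F [0.2 0.2 1.1] w 0.0428
d [-0.0238  0.1051  0.0017] rv [ 0.005  0.005 -0.089] rows>= 2.58 ax [[-0.089, -0.995, -0.055], [-0.0, -0.055, 0.999], [-0.996, 0.089, 0.005]]
grasp in stand [0.041  0.     0.2425] theta 16.1 r 0.1483 ph 5.1 w 0.0428 F [0.2 0.2 1.1] t 15.43
t 15.43 pos [0.6225 0.049  0.3969] F [0.2 0.2 1.1] w 0.0428
d [ 0.0078  0.1379 -0.2819] rv [ 0.41  -0.014 -0.089] rows>= 7.53 ax [[-0.089, -0.995, -0.055], [-0.0, -0.055, 0.999], [-0.996, 0.089, 0.005]]
```

View pics/w12.png

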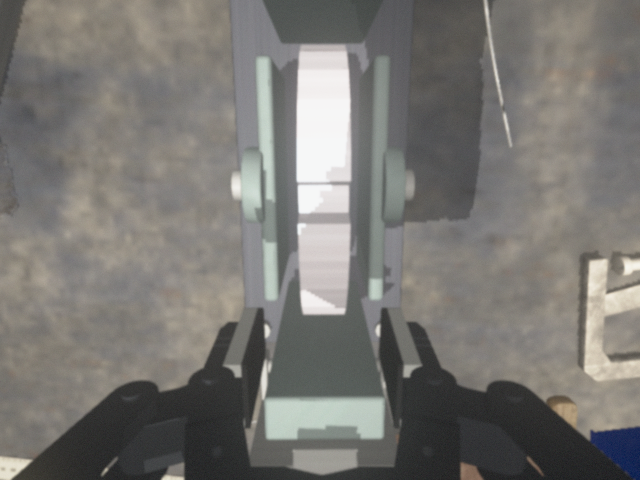

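```bash
python3 -c "
from h import *
rimtheta('w12',[(323,183.5),(323,223)])
import json
from workcell import bot
c=bot.get_calibration('wrist');o=json.load(open('pics/w12.json'));W=wristW(o,c)
print(proj(c,[sw(p) for p in [(.094,-.03,.186),(.094,.03,.186),(.118,-.03,.186),(.118,.03,.186),(0,.06,.1),(0,-.06,.1),(-.106,0,.21)]],W).round(1))
"
```

```text
(323, 183.5) theta -6.88 [-9.600e-03  1.000e-04  1.794e-01]
(323, 223) theta 6.11 [8.500e-03 1.000e-04 1.795e-01]
[[ 261.7  396.6]
 [ 384.1  396.1]
 [ 263.2  439.2]
 [ 382.7  438.7]
 [ 416.7  183.7]
 [ 227.   184. ]
 [ 323.1 -106.7]]
```

{"method": "arm_command", "body": {
  "moves": [-0.005,0,0,0.1,-0.0035,-0.022,-1,-0.005,0,0,0.1,-0.0035,-0.022,-1,0,0,0,0.1,-0.0035,-0.022,-1,0,0,0,0.1,-0.0035,-0.022,-1,0.001,0.0016,-0.033,0,0,0,-0.5,0.001,0.0016,-0.033,0,0,0,-0.5,0.001,0.0016,-0.033,0,0,0,-0.5,0.001,0.0016,-0.033,0,0,0,-0.5,0.001,0.0016,-0.033,0,0,0,-0.5,0.001,0.0016,-0.033,0,0,0,-0.5,0.001,0.0016,-0.033,0,0,0,-0.5,0.001,0.0016,-0.033,0,0,0,-0.5,0.001,0.0016,-0.033,0,0,0,-0.5,0,0,0,0,0,0,-0.5,0,0,0,0,0,0,-0.5]
}}

```text
clock: 16.68
eef_pos: [0.4966, -0.2326, 0.3791]
tool_rot: [-0.398, 0.585, 0.405, 0.579]
ft_force: [0.4, 0.1, 0.4]
grip_width: 0.0638
```

```bash
python3 snap.py w13; python3 -c "
from h import *
tell([.539,-.2544,.30],toolR(-.3555))"
```

```text
t 16.73 pos [ 0.4966 -0.2324  0.379 ] F [-1.1 -1.2 -0.4] w 0.0641
d [-0.0505  0.077   0.2676] rv [-0.412  0.001 -0.014] rows>= 6.79 ax [[-0.014, -0.935, 0.354], [0.003, 0.354, 0.935], [-1.0, 0.014, -0.002]]
t 16.73 pos [ 0.4966 -0.2324  0.379 ] F [-1.1 -1.2 -0.4] w 0.0641
d [ 0.0783 -0.0486 -0.0054] rv [-0.006 -0.002 -0.014] rows>= 2.21 ax [[-0.014, -0.935, 0.354], [0.003, 0.354, 0.935], [-1.0, 0.014, -0.002]]
```

View pics/w13.png

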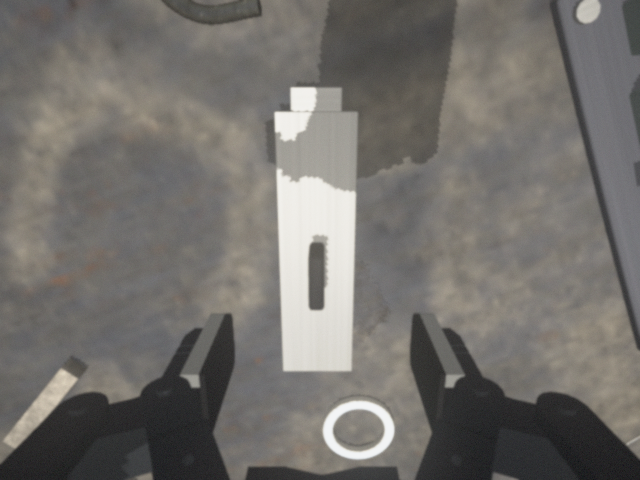

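```bash
python3 - <<'E'
from h import *
import json
from workcell import bot
from scipy.optimize import least_squares
c=bot.get_calibration('wrist');o=json.load(open('pics/w13.json'));W=wristW(o,c)
obj=np.array([[-.12,-.03,.028],[-.12,.03,.028],[.098,.03,.028],[.098,-.03,.028],[-.136,-.018,.025],[-.136,.018,.025]])
px=np.array([(274.5,112),(357.5,112),(352.5,371),(283.5,371),(291,87),(341.5,87)])
f=lambda x:(proj(c,obj@R.from_euler('z',x[2]).as_matrix().T+[x[0],x[1],0],W)-px).ravel()
s=least_squares(f,[.539,-.254,-.355]);print(s.x,f(s.x).reshape(-1,2).round(1))
rib=np.array([[-.022,0,.062],[.022,0,.062]])
print(proj(c,rib@R.from_euler('z',s.x[2]).as_matrix().T+[s.x[0],s.x[1],0],W))
tell([s.x[0],s.x[1],.27],toolR(s.x[2]))
tell([s.x[0],s.x[1],.202],toolR(s.x[2]))
E
```

```text
[ 0.53814727 -0.25364523 -0.35913596] [[-0.3 -0.6]
 [ 0.7 -0.8]
 [-0.2  0.3]
 [ 0.1  0.4]
 [-0.3  0.6]
 [-0.   0.4]]
[[316.51144604 256.41598761]
 [316.9089678  311.73046376]]
t 16.73 pos [ 0.4966 -0.2324  0.379 ] F [-1.1 -1.2 -0.4] w 0.0641
d [ 0.1083 -0.0479 -0.0049] rv [-0.003 -0.002 -0.014] rows>= 2.84 ax [[-0.014, -0.935, 0.354], [0.003, 0.354, 0.935], [-1.0, 0.014, -0.002]]
t 16.73 pos [ 0.4966 -0.2324  0.379 ] F [-1.1 -1.2 -0.4] w 0.0641
d [ 0.1763 -0.0489 -0.0048] rv [-0.003 -0.002 -0.014] rows>= 4.39 ax [[-0.014, -0.935, 0.354], [0.003, 0.354, 0.935], [-1.0, 0.014, -0.002]]
```

{"method": "arm_command", "body": {
  "moves": [0.026,-0.0115,-0.0012,-0.001,-0.0005,-0.0035,-0.5,0.026,-0.0115,-0.0012,-0.001,-0.0005,-0.0035,-0.5,0.026,-0.0115,-0.0012,-0.001,-0.0005,-0.0035,-0.5,0.026,-0.0115,-0.0012,-0.001,-0.0005,-0.0035,-0.5,0,0,0,0,0,0,-0.5,0,0,0,0,0,0,-0.5]
}}

```text
clock: 17.23
eef_pos: [0.5415, -0.2478, 0.271]
tool_rot: [-0.406, 0.578, 0.405, 0.581]
ft_force: [0.7, 0.1, -0.7]
grip_width: 0.0635
```

```bash
python3 -c "
from h import *
tell([.5381,-.2537,.205],toolR(-.358))"
```

```text
t 17.23 pos [ 0.5415 -0.2478  0.271 ] F [ 0.7  0.1 -0.7] w 0.0635
d [ 0.0659  0.0014 -0.0068] rv [0.008 0.001 0.004] rows>= 1.59 ax [[0.004, -0.939, 0.343], [-0.0, 0.343, 0.939], [-1.0, -0.004, 0.001]]
```

{"method": "arm_command", "body": {
  "moves": [0.01,0,-0.002,0.002,0,0.001,-0.4,0.012,0,-0.002,0.002,0,0.001,-0.2,0.012,0,-0.002,0.002,0,0.001,-0.1,0.012,0,-0.0005,0.001,0,0.001,0,0.009,0,0,0,0,0,0,0.004,0,0,0,0,0,0,0,0,0,0,0,0,0]
}}

```text
clock: 17.82
eef_pos: [0.5404, -0.2513, 0.2128]
tool_rot: [-0.406, 0.578, 0.403, 0.582]
ft_force: [0.3, 0.4, -0.6]
grip_width: 0.0428
```

```bash
python3 -c "
from h import *
tell([.5381,-.2537,.205],toolR(-.358))"; python3 snap.py w14
```

```text
t 17.82 pos [ 0.5404 -0.2513  0.2128] F [ 0.3  0.4 -0.6] w 0.0428
d [ 0.0077  0.0014 -0.003 ] rv [0.005 0.001 0.007] rows>= 0.2 ax [[0.007, -0.938, 0.345], [-0.002, 0.345, 0.938], [-1.0, -0.007, 0.001]]
t 17.87 pos [ 0.5405 -0.2514  0.2132] F [-1.4  0.2 -0.2] w 0.0428
d [-0.2175  0.12    0.2713] rv [-0.403 -0.001  0.007] rows>= 8.82 ax [[0.007, -0.938, 0.345], [-0.002, 0.345, 0.938], [-1.0, -0.007, 0.001]]
```

View pics/w14.png

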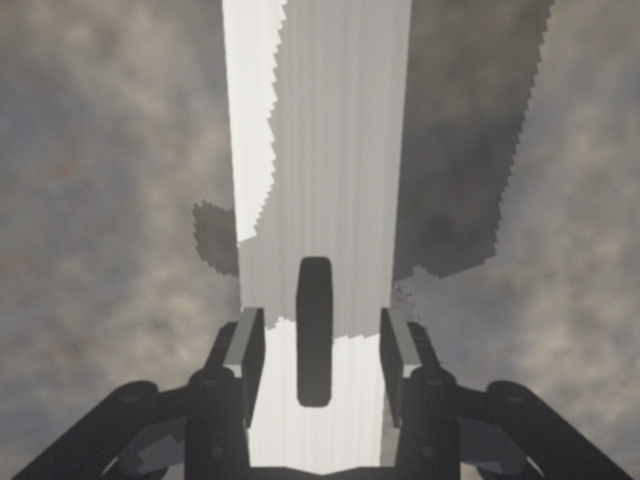

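{"method": "arm_command", "body": {
  "moves": [0.004,0.0005,-0.0018,0.003,0,0.003,0,0.0035,0.0005,-0.0016,0.002,0,0.003,0,0.001,0,0,0,0,0,0,0,0,0,0,0,0,1,0,0,0,0,0,0,1,0,0,0,0,0,0,1,0,0,0,0,0,0,1,0,0,0,0,0,0,1]
}}

```text
clock: 18.53
eef_pos: [0.5393, -0.2551, 0.2068]
tool_rot: [-0.405, 0.58, 0.401, 0.582]
ft_force: [-0.4, 0.2, -1.1]
grip_width: 0.0114
```

```bash
python3 -c "
from h import *
tell([.5381,-.2537,.205],toolR(-.358))"
```

```text
t 18.53 pos [ 0.5393 -0.2551  0.2068] F [-0.4  0.2 -1.1] w 0.0114
d [0.0018 0.0016 0.0008] rv [-0.     0.001  0.006] rows>= 0.06 ax [[0.006, -0.937, 0.351], [-0.001, 0.351, 0.937], [-1.0, -0.006, 0.001]]
```

```bash
cat >> h.py <<'E'
PG=np.array([.1618,.0016,0.]); DP=.006
M0=R.from_matrix(np.array([[0,-1,0],[0,0,1],[-1,0,0.]]))  # tool axes in cover frame, columns x,y,z
def coverpose(tip,a,yaw=0,y=None):
    """tool pose for tongue tip at stand coords, rear raised by a"""
    Rc=R.from_euler('z',ST[2]+yaw)*R.from_euler('y',-a)
    g=sw(tip)+Rc.apply([.136,0,.0225])
    Rt=Rc*R.from_euler('y',-DP)*M0
    return g-Rt.apply(PG),Rt
def where():
    from workcell import bot
    o=bot.get_obs();Rt=R.from_quat(o["tool_rot"]);Rc=Rt*M0.inv()*R.from_euler('y',DP)
    g=np.array(o["eef_pos"])+Rt.apply(PG);I=R.from_euler('z',-ST[2])
    f=lambda q:I.apply(g+Rc.apply(q)-[ST[0],ST[1],0]).round(4)
    e=(I*Rc).as_euler('ZYX').round(3)
    print("tip",f([-.136,0,-.0225]),"rear",f([.098,0,-.0205]),"tooth",f([-.02,0,-.041]),"yaw,pitch,roll",e,"F",np.round(o["ft_force"],1),"T",np.round(o["ft_torque"],2),"w",round(o["grip_width"],4),"t",round(o["clock"],2))
E
python3 -c "
from h import *
where()
tell(*coverpose([-.085,0,.26],.2))"
```

```text
tip [-0.1703 -0.2446  0.0225] rear [ 0.0439 -0.3388  0.0245] tooth [-0.0641 -0.2913  0.004 ] yaw,pitch,roll [-0.414  0.     0.001] F [-0.4  0.2 -1.1] T [-0.02  0.03 -0.03] w 0.0114 t 18.53
t 18.53 pos [ 0.5393 -0.2551  0.2068] F [-0.4  0.2 -1.1] w 0.0114
d [-0.2612  0.0664  0.2977] rv [-0.413 -0.043 -0.197] rows>= 9.63 ax [[0.006, -0.937, 0.351], [-0.001, 0.351, 0.937], [-1.0, -0.006, 0.001]]
```

{"method": "arm_command", "body": {
  "moves": [-0.01,0,0,0,0,0,1,-0.02,0,0,0,0,0,1,-0.03,0,0,0,0,0,1,-0.03,0,0,0,0,0,1,-0.03,0,0,0,0,0,1,-0.03,0,0,0,0,0,1,-0.03,0,0,0,0,0,1,-0.03,0,0,0,0,0,1,-0.015,0,0,0,0,0,1]
}}

```text
clock: 19.28
eef_pos: [0.5352, -0.2533, 0.4365]
tool_rot: [-0.398, 0.584, 0.408, 0.578]
ft_force: [0.3, 0.7, -1.8]
grip_width: 0.0113
```

{"method": "arm_command", "body": {
  "moves": [-0.003,0,0,-0.083,-0.008,-0.04,1,-0.003,0,0,-0.083,-0.008,-0.04,1,-0.003,0,0,-0.083,-0.008,-0.04,1,-0.003,0,0,-0.083,-0.008,-0.04,1,0,0,0,-0.07,-0.008,-0.035,1]
}}

```text
clock: 19.7
eef_pos: [0.5341, -0.2527, 0.4586]
tool_rot: [0.561, -0.43, -0.465, -0.533]
ft_force: [-0.2, 0.4, -2.5]
grip_width: 0.0112
```

```bash
python3 -c "
from h import *
where()
tell(*coverpose([-.085,0,.255],.2))"; python3 snap.py w15
```

```text
tip [-0.1489 -0.2978  0.2515] rear [ 0.0803 -0.2959  0.2984] tooth [-0.0316 -0.2968  0.2556] yaw,pitch,roll [ 0.008 -0.193  0.   ] F [-0.2  0.4 -2.5] T [-0.07  0.26  0.01] w 0.0112 t 19.7
t 19.7 pos [ 0.5341 -0.2527  0.4586] F [-0.2  0.4 -2.5] w 0.0112
d [ 0.0089 -0.0646  0.2965] rv [ 0.008  0.002 -0.007] rows>= 7.28 ax [[0.198, -0.978, -0.064], [0.013, -0.063, 0.998], [-0.98, -0.198, 0.0]]
t 19.75 pos [ 0.5339 -0.2527  0.4586] F [-0.3  0.1 -2.6] w 0.0108
d [2.92e-02 1.00e-04 2.98e-01] rv [0.016 0.002 0.201] rows>= 7.18 ax [[0.199, -0.978, -0.066], [0.013, -0.064, 0.998], [-0.98, -0.2, 0.0]]
```

View pics/w15.png

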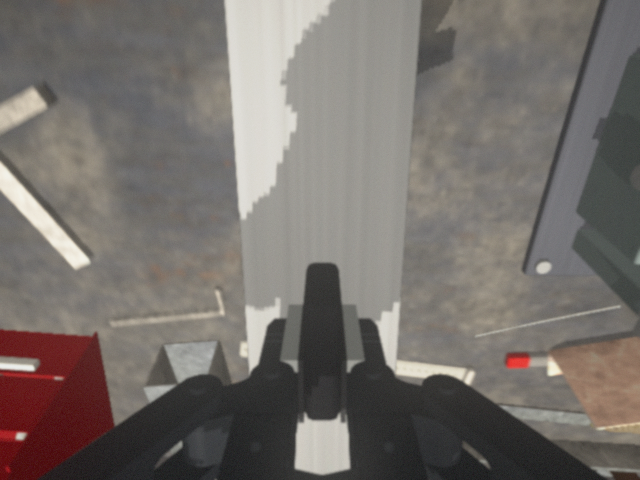

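{"method": "arm_command", "body": {
  "moves": [0,-0.007,0.032,0.001,0,0,1,0,-0.007,0.032,0.001,0,0,1,0,-0.007,0.032,0.001,0,0,1,0,-0.007,0.032,0.001,0,0,1,0,-0.007,0.032,0.001,0,0,1,0,-0.007,0.032,0.001,0,-0.001,1,0,-0.007,0.032,0.001,0,-0.001,1,0,-0.007,0.03,0.001,0,-0.001,1,0,-0.005,0.02,0,0,-0.001,1,0,0,0,0,0,0,1,0,0,0,0,0,0,1]
}}

```text
clock: 20.67
eef_pos: [0.5754, 0.0347, 0.4698]
tool_rot: [0.551, -0.443, -0.461, -0.537]
ft_force: [-0.1, -0.3, -2.8]
grip_width: 0.0109
```

```bash
python3 snap.py w16;python3 -c "
from h import *
where()
tell(*coverpose([-.088,0,.192],.2))"; 
```

```text
t 20.72 pos [0.5754 0.0344 0.4698] F [-0.9  0.5 -3.3] w 0.0106
d [0.0291 0.0614 0.0123] rv [-0.017  0.     0.184] rows>= 1.65 ax [[0.183, -0.983, -0.033], [0.008, -0.032, 0.999], [-0.983, -0.183, 0.002]]
tip [-0.0948 -0.0099  0.2642] rear [ 0.1351 -0.0154  0.3076] tooth [ 0.0226 -0.0127  0.2665] yaw,pitch,roll [-0.024 -0.178  0.002] F [-0.9  0.5 -3.3] T [-0.01  0.26 -0.05] w 0.0106 t 20.72
t 20.72 pos [0.5754 0.0344 0.4698] F [-0.9  0.5 -3.3] w 0.0106
d [0.0692 0.0109 0.0126] rv [-0.023 -0.002 -0.022] rows>= 1.71 ax [[0.183, -0.983, -0.033], [0.008, -0.032, 0.999], [-0.983, -0.183, 0.002]]
```

View pics/w16.png

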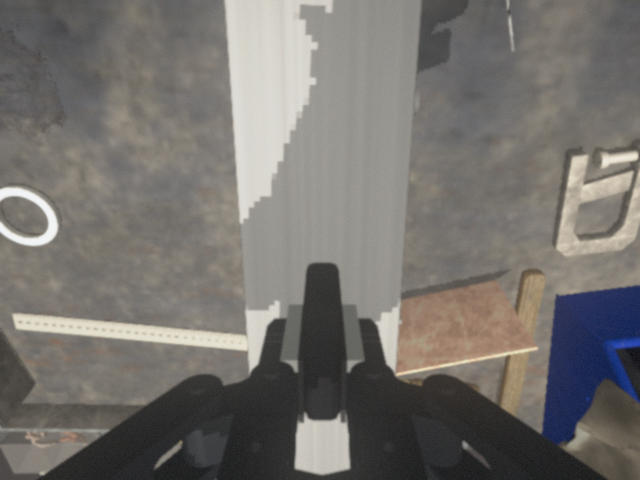

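{"method": "arm_command", "body": {
  "moves": [0.01,0,0.004,-0.008,-0.001,-0.009,1,0.01,0,0.004,-0.008,-0.001,-0.009,1,0.01,-0.001,0.003,-0.006,0,-0.005,1,0.01,-0.001,0.001,0,0,0,1,0,0,0,0,0,0,1,0,0,0,0,0,0,1]
}}

```text
clock: 21.22
eef_pos: [0.5836, 0.0406, 0.4296]
tool_rot: [0.559, -0.435, -0.457, -0.538]
ft_force: [-0.3, 0.3, -2.1]
grip_width: 0.0112
```

```bash
python3 -c "
from h import *
where()
tell(*coverpose([-.085,0,.192],.2))
from workcell import bot
i=bot.camera('scene')[:,:,::-1]
cv2.imwrite('pics/s17.png',cv2.resize(i[170:320,240:400],None,fx=4,fy=4,interpolation=3))
i=bot.camera('top')[:,:,::-1]
cv2.imwrite('pics/t17.png',cv2.resize(i[170:320,240:400],None,fx=4,fy=4,interpolation=3))
"; 
```

```text
tip [-0.0822 -0.0063  0.2221] rear [ 0.1468 -0.0092  0.27  ] tooth [ 0.0351 -0.0079  0.2267] yaw,pitch,roll [-0.013 -0.198 -0.003] F [-0.3  0.3 -2.1] T [ 0.01  0.25 -0.02] w 0.0112 t 21.22
t 21.22 pos [0.5836 0.0406 0.4296] F [-0.3  0.3 -2.1] w 0.0112
d [0.0285 0.0093 0.007 ] rv [-0.012 -0.006 -0.002] rows>= 0.74 ax [[0.202, -0.978, -0.043], [0.005, -0.043, 0.999], [-0.979, -0.202, -0.003]]
```

View pics/s17.png

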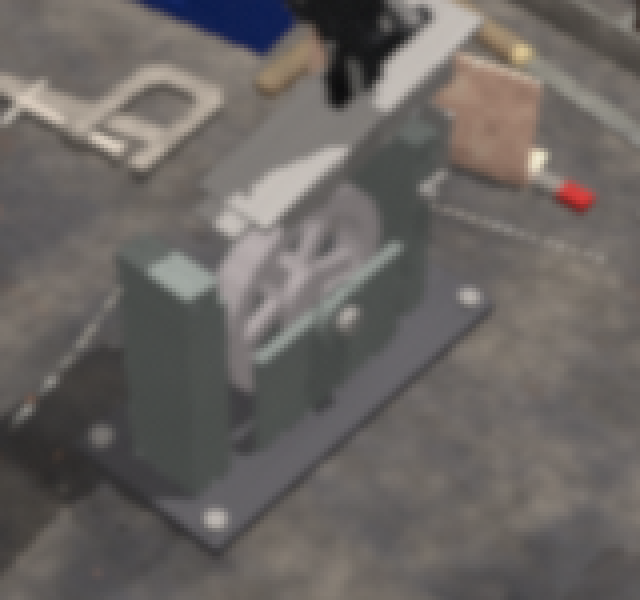

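View pics/t17.png

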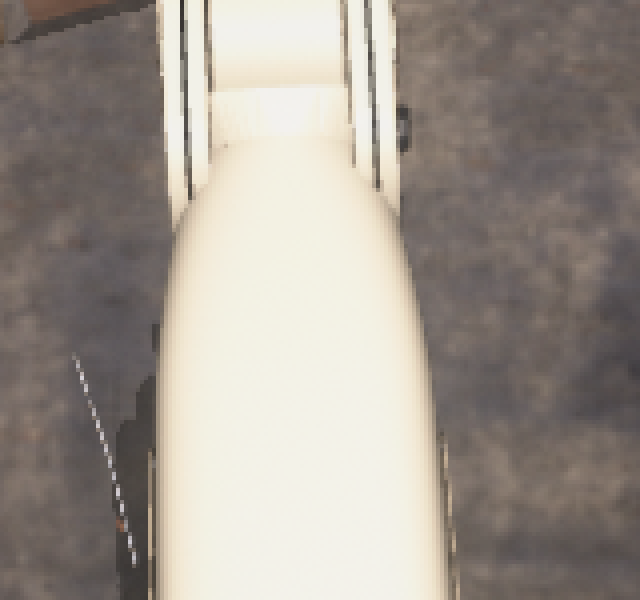

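{"method": "arm_command", "body": {
  "moves": [0.01,0.003,0.003,-0.004,-0.002,0,1,0.01,0.003,0.002,-0.004,-0.002,-0.001,1,0.008,0.002,0.001,-0.003,-0.001,-0.001,1,0,0,0,0,0,0,1,0,0,0,0,0,0,1]
}}

```text
clock: 21.73
eef_pos: [0.582, 0.045, 0.4038]
tool_rot: [0.562, -0.43, -0.458, -0.538]
ft_force: [0.7, 0.3, -2.2]
grip_width: 0.011
```

```bash
python3 -c "
from h import *
where()
tell(*coverpose([-.085,0,.1905],.2))
from workcell import bot
i=bot.camera('scene')[:,:,::-1]
cv2.imwrite('pics/s18.png',i)
cv2.imwrite('pics/s18b.png',cv2.resize(i[200:270,260:350],None,fx=8,fy=8,interpolation=3))
o=bot.get_obs();Rt=R.from_quat(o['tool_rot']);Rc=Rt*M0.inv()*R.from_euler('y',DP);g=o['eef_pos']+Rt.apply(PG)
c=bot.get_calibration('scene')
for q in [(-.136,-.018,-.020),(-.136,.018,-.02),(-.12,-.03,-.017),(-.12,.03,-.017),(.098,-.03,-.017)]: print(q,proj(c,g+Rc.apply(q)).round(1),(8*(proj(c,g+Rc.apply(q))-[260,200])).round())
for q in [(-.106,-.032,.21),(-.106,.032,.21),(-.134,-.032,.21),(-.134,.032,.21),(.155,-.07,.012),(-.155,-.07,.012)]: print(q,proj(c,sw(q)).round(1),(8*(proj(c,sw(q))-[260,200])).round())
"; 
```

```text
tip [-0.0818 -0.0023  0.1954] rear [ 0.1468 -0.0032  0.2453] tooth [ 0.0356 -0.0028  0.2011] yaw,pitch,roll [-0.004 -0.207 -0.001] F [ 0.7  0.3 -2.2] T [0.03 0.26 0.01] w 0.011 t 21.73
t 21.73 pos [0.582  0.045  0.4038] F [ 0.7  0.3 -2.2] w 0.011
d [0.005  0.003  0.0025] rv [-0.004 -0.002  0.007] rows>= 0.15 ax [[0.211, -0.976, -0.052], [0.01, -0.051, 0.999], [-0.977, -0.211, -0.001]]
(-0.136, -0.018, -0.02) [[297.7 235.2]] [[302. 282.]]
(-0.136, 0.018, -0.02) [[287.5 228.5]] [[220. 228.]]
(-0.12, -0.03, -0.017) [[305.2 232.7]] [[362. 261.]]
(-0.12, 0.03, -0.017) [[288.2 221.5]] [[225. 172.]]
(0.098, -0.03, -0.017) [[358.7 179.7]] [[ 790. -162.]]
(-0.106, -0.032, 0.21) [[294.6 239.1]] [[277. 313.]]
(-0.106, 0.032, 0.21) [[276.2 226.9]] [[130. 215.]]
(-0.134, -0.032, 0.21) [[286.7 245.2]] [[214. 362.]]
(-0.134, 0.032, 0.21) [[268.3 232.7]] [[ 67. 261.]]
(0.155, -0.07, 0.012) [[364.  244.6]] [[832. 357.]]
(-0.155, -0.07, 0.012) [[293.7 306.7]] [[270. 854.]]
```

View pics/s18b.png

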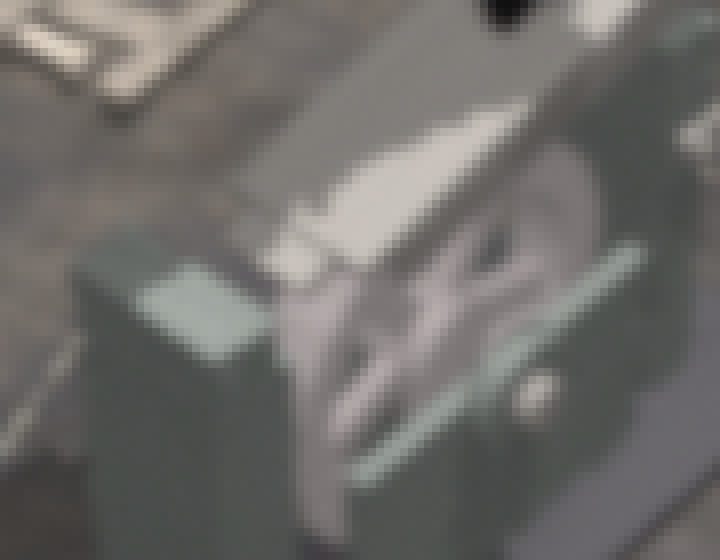

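{"method": "arm_command", "body": {
  "moves": [0.003,0.002,0.0016,-0.003,-0.001,0.004,1,0.002,0.001,0.001,-0.001,-0.001,0.003,1,0,0,0,0,0,0,1]
}}

```text
clock: 22.03
eef_pos: [0.5802, 0.0474, 0.3996]
tool_rot: [0.561, -0.43, -0.461, -0.537]
ft_force: [0.3, 0.7, -3.1]
grip_width: 0.0111
```

```bash
python3 -c "
from h import *
where()
tell(*coverpose([-.085,0,.1905],.2))
tell(*coverpose([-.104,0,.1905],.2))
tell(*coverpose([-.115,0,.1900],.2))
"
```

```text
tip [-8.440e-02  1.000e-04  1.916e-01] rear [1.444e-01 1.000e-04 2.405e-01] tooth [3.290e-02 1.000e-04 1.967e-01] yaw,pitch,roll [-0.    -0.202  0.001] F [ 0.3  0.7 -3.1] T [-0.02  0.3  -0.01] w 0.0111 t 22.03
t 22.03 pos [0.5802 0.0474 0.3996] F [ 0.3  0.7 -3.1] w 0.0111
d [ 0.0012  0.0005 -0.    ] rv [-0.     0.001  0.002] rows>= 0.03 ax [[0.206, -0.977, -0.056], [0.012, -0.055, 0.998], [-0.979, -0.206, 0.001]]
t 22.03 pos [0.5802 0.0474 0.3996] F [ 0.3  0.7 -3.1] w 0.0111
d [-0.0027  0.0191 -0.    ] rv [-0.     0.001  0.002] rows>= 0.46 ax [[0.206, -0.977, -0.056], [0.012, -0.055, 0.998], [-0.979, -0.206, 0.001]]
t 22.03 pos [0.5802 0.0474 0.3996] F [ 0.3  0.7 -3.1] w 0.0111
d [-0.0045  0.0299 -0.    ] rv [-0.     0.001  0.002] rows>= 0.73 ax [[0.206, -0.977, -0.056], [0.012, -0.055, 0.998], [-0.979, -0.206, 0.001]]
```

Tip is at the expected spot; go in to just before the mouth.

{"method": "arm_command", "body": {
  "moves": [-0.0005,0.006,0,0,0,0.001,1,-0.001,0.006,0,0,0,0.001,1,-0.0007,0.005,0,0,0,0,1,0,0,0,0,0,0,1]
}}

```text
clock: 22.37
eef_pos: [0.5615, 0.0465, 0.3985]
tool_rot: [0.561, -0.43, -0.461, -0.536]
ft_force: [-1.3, -0.2, -2.4]
grip_width: 0.0109
```

```bash
python3 -c "
from h import *
where()
tell(*coverpose([-.1145,0,.1900],.2))
"
```

```text
tip [-0.1036  0.0003  0.1907] rear [0.1254 0.0003 0.2391] tooth [0.0138 0.0003 0.1956] yaw,pitch,roll [ 0.    -0.2    0.001] F [-1.3 -0.2 -2.4] T [-0.05  0.36 -0.02] w 0.0109 t 22.37
t 22.37 pos [0.5615 0.0465 0.3985] F [-1.3 -0.2 -2.4] w 0.0109
d [-0.0016  0.0109 -0.0002] rv [ 0.     0.001 -0.   ] rows>= 0.26 ax [[0.204, -0.977, -0.056], [0.012, -0.055, 0.998], [-0.979, -0.204, 0.001]]
```

{"method": "arm_command", "body": {
  "moves": [-0.0005,0.0045,0,0,0,0,1,-0.0005,0.0045,0,0,0,0,1,-0.0004,0.002,0,0,0,0,1,0,0,0,0,0,0,1,0,0,0,0,0,0,1]
}}

```text
clock: 22.78
eef_pos: [0.5484, 0.0458, 0.3983]
tool_rot: [0.561, -0.43, -0.461, -0.536]
ft_force: [-0.3, 0.8, -3.1]
grip_width: 0.011
```

```bash
python3 -c "
from h import *
where()
tell(*coverpose([-.1155,0,.1895],.15))
from workcell import bot
i=bot.camera('scene')[:,:,::-1]
cv2.imwrite('pics/s19b.png',cv2.resize(i[200:270,260:350],None,fx=8,fy=8,interpolation=3))
"
```

```text
tip [-0.1165  0.0002  0.1904] rear [0.1124 0.0003 0.2391] tooth [0.0009 0.0003 0.1954] yaw,pitch,roll [ 0.    -0.201  0.   ] F [-0.3  0.8 -3.1] T [-0.    0.31 -0.  ] w 0.011 t 22.78
t 22.78 pos [0.5484 0.0458 0.3983] F [-0.3  0.8 -3.1] w 0.011
d [ 0.0083 -0.0099 -0.0002] rv [0.    0.    0.051] rows>= 0.41 ax [[0.205, -0.977, -0.056], [0.012, -0.055, 0.998], [-0.979, -0.205, 0.0]]
```

View pics/s19b.png

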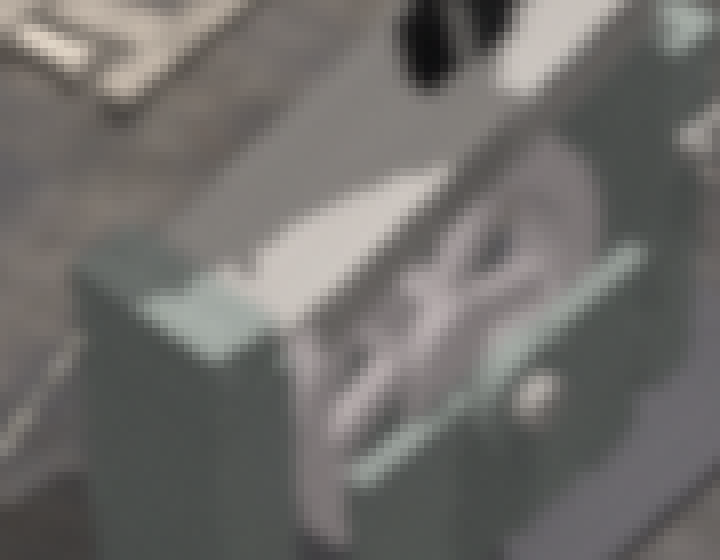

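```bash
python3 - <<'E'
from h import *
z=lambda a:.1885+.0015*a/.2
P=[coverpose([-.116,0,z(a)],a) for a in np.linspace(.2,0,9)]
for a,b in zip(P,P[1:]): print(np.round(a[1].inv().apply(b[0]-a[0]),4),(a[1].inv()*b[1]).as_rotvec().round(4))
E
```

```text
[ 0.0037 -0.0045 -0.    ] [ 0.    -0.     0.025]
[ 0.0037 -0.0045  0.    ] [0.    0.    0.025]
[ 0.0037 -0.0045  0.    ] [ 0.    -0.     0.025]
[ 0.0037 -0.0045 -0.    ] [-0.    -0.     0.025]
[ 0.0037 -0.0045 -0.    ] [ 0.    -0.     0.025]
[ 0.0037 -0.0045  0.    ] [-0.     0.     0.025]
[ 0.0037 -0.0045  0.    ] [0.    0.    0.025]
[ 0.0037 -0.0045  0.    ] [-0.     0.     0.025]
```

{"method": "arm_command", "body": {
  "moves": [0.0037,-0.0045,0,0,0,0.025,1,0.0037,-0.0045,0,0,0,0.025,1,0.0037,-0.0045,0,0,0,0.025,1,0,0,0,0,0,0,1]
}}

```text
clock: 23.17
eef_pos: [0.5646, 0.0467, 0.3905]
tool_rot: [0.545, -0.451, -0.481, -0.519]
ft_force: [-0.2, 0.2, -2.8]
grip_width: 0.011
```

```bash
python3 -c "
from h import *
where()
tell(*coverpose([-.116,0,.189],.06))
"
```

```text
tip [-0.1155  0.0002  0.1905] rear [0.1164 0.0003 0.2218] tooth [0.0019 0.0003 0.1867] yaw,pitch,roll [ 0.    -0.126  0.001] F [-0.2  0.2 -2.8] T [0.01 0.1  0.04] w 0.011 t 23.17
t 23.17 pos [0.5646 0.0467 0.3905] F [-0.2  0.2 -2.8] w 0.011
d [ 0.0109 -0.0111 -0.0002] rv [0.    0.001 0.066] rows>= 0.53 ax [[0.131, -0.99, -0.056], [0.008, -0.056, 0.998], [-0.991, -0.131, 0.001]]
```

{"method": "arm_command", "body": {
  "moves": [0.004,-0.0038,0,0,0,0.022,1,0.0037,-0.0038,0,0,0,0.022,1,0.0033,-0.0035,0,0,0,0.022,1,0,0,0,0,0,0,1]
}}

```text
clock: 23.5
eef_pos: [0.5783, 0.0474, 0.3811]
tool_rot: [0.529, -0.469, -0.498, -0.502]
ft_force: [-2.2, -0.5, -1.3]
grip_width: 0.0109
```

```bash
python3 -c "
from h import *
where()
tell(*coverpose([-.116,0,.1885],.0))
from workcell import bot
i=bot.camera('scene')[:,:,::-1]
cv2.imwrite('pics/s20b.png',cv2.resize(i[180:270,260:370],None,fx=7,fy=6.6,interpolation=3))
"
```

```text
tip [-0.1152  0.0003  0.1892] rear [0.1183 0.0003 0.2047] tooth [0.0017 0.0003 0.1774] yaw,pitch,roll [ 0.    -0.058  0.001] F [-2.2 -0.5 -1.3] T [0.03 0.4  0.06] w 0.0109 t 23.5
t 23.5 pos [0.5783 0.0474 0.3811] F [-2.2 -0.5 -1.3] w 0.0109
d [ 0.0089 -0.0095 -0.0002] rv [0.    0.001 0.058] rows>= 0.46 ax [[0.064, -0.996, -0.056], [0.004, -0.056, 0.998], [-0.998, -0.064, 0.001]]
```

View pics/s20b.png

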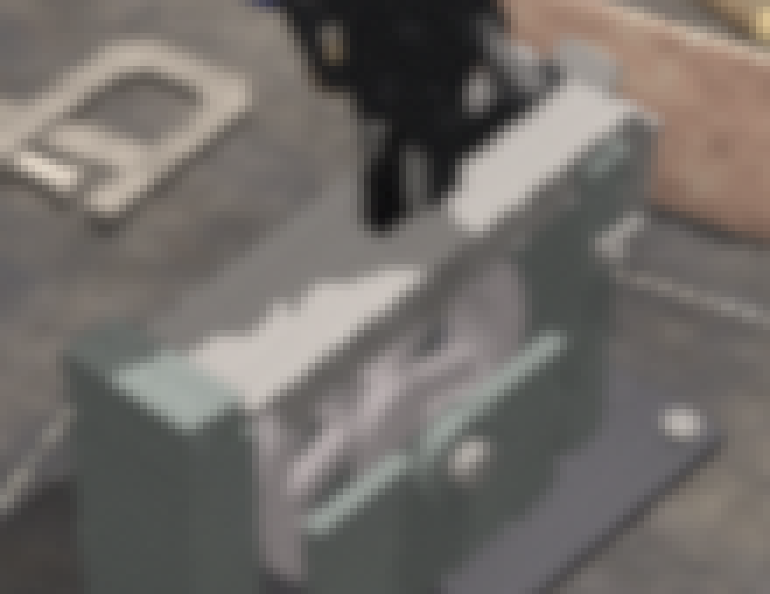

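{"method": "arm_command", "body": {
  "moves": [0.003,-0.0025,0,0,0,0.017,1,0.003,-0.0025,0,0,0,0.017,1,0.003,-0.0025,0,0,0,0.017,1]
}}

```text
clock: 23.8
eef_pos: [0.5855, 0.0479, 0.3749]
tool_rot: [0.517, -0.482, -0.511, -0.489]
ft_force: [-2.1, -0.1, -1.8]
grip_width: 0.0111
```

```bash
python3 -c "
from h import *
where()
tell(*coverpose([-.116,0,.1885],.0))"
```

```text
tip [-0.1174  0.0003  0.1896] rear [0.1166 0.0004 0.1933] tooth [-0.0012  0.0003  0.1719] yaw,pitch,roll [ 0.    -0.008  0.001] F [-2.1 -0.1 -1.8] T [-0.04  0.36 -0.01] w 0.0111 t 23.8
t 23.8 pos [0.5855 0.0479 0.3749] F [-2.1 -0.1 -1.8] w 0.0111
d [ 0.0021 -0.0027 -0.0002] rv [0.    0.001 0.008] rows>= 0.08 ax [[0.013, -0.998, -0.056], [0.002, -0.056, 0.998], [-1.0, -0.014, 0.001]]
```

{"method": "arm_command", "body": {
  "moves": [0.002,-0.002,0,0,0,0.008,1,0.002,-0.0005,0,0,0,0.006,1,0.0015,0,0,0,0,0.003,1,0.001,0,0,0,0,0,1]
}}

```text
clock: 24.13
eef_pos: [0.5888, 0.0482, 0.3728]
tool_rot: [-0.513, 0.486, 0.514, 0.485]
ft_force: [-2.6, 0.7, 2.9]
grip_width: 0.0111
```

```bash
python3 -c "
from h import *
where()
tell(*coverpose([-.116,0,.1885],.0))
from workcell import bot
i=bot.camera('scene')[:,:,::-1]
cv2.imwrite('pics/s21b.png',cv2.resize(i[180:270,260:370],None,fx=7,fy=6.6,interpolation=3))
"
```

```text
tip [-0.1169  0.0004  0.1896] rear [0.1171 0.0004 0.1898] tooth [-0.0011  0.0004  0.1702] yaw,pitch,roll [0.    0.008 0.001] F [-2.6  0.7  2.9] T [-0.1   0.26 -0.08] w 0.0111 t 24.13
t 24.13 pos [0.5888 0.0482 0.3728] F [-2.6  0.7  2.9] w 0.0111
d [ 0.      0.0005 -0.0003] rv [ 0.     0.001 -0.008] rows>= 0.06 ax [[-0.002, -0.998, -0.056], [0.001, -0.056, 0.998], [-1.0, 0.002, 0.001]]
```

View pics/s21b.png

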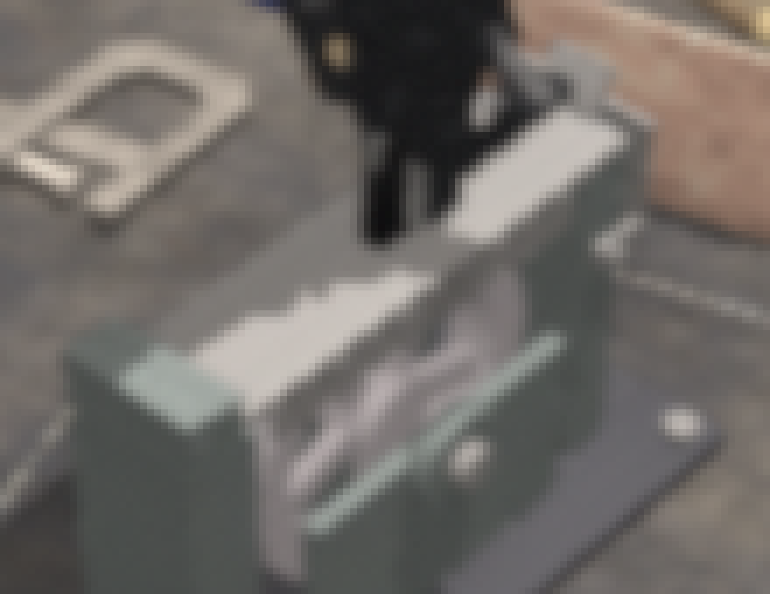

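{"method": "arm_command", "body": {
  "moves": [0.003,0,0,0,0,0,1,0.003,0,0,0,0,0,1,0.003,0,0,0,0,0,1]
}}

```text
clock: 24.43
eef_pos: [0.5877, 0.0482, 0.3727]
tool_rot: [0.515, -0.484, -0.513, -0.487]
ft_force: [-7.3, -0.3, 15.2]
grip_width: 0.0114
```

```bash
python3 -c "
from h import *
where()"
```

```text
tip [-0.1167  0.0004  0.1884] rear [0.1173 0.0004 0.1903] tooth [-0.0007  0.0004  0.1699] yaw,pitch,roll [0. 0. 0.] F [-7.3 -0.3 15.2] T [-0.15  1.42 -0.01] w 0.0114 t 24.43
```

{"method": "arm_command", "body": {
  "moves": [0,0,0,0,0,0,0,0,0,0,0,0,0,0,0,0,0,0,0,0,0,-0.01,0,0,0,0,0,0,-0.02,0,0,0,0,0,0,-0.03,0,0,0,0,0,0,-0.03,0,0,0,0,0,0,0,0,0,0,0,0,0,0,0,0,0,0,0,0]
}}

```text
clock: 25.18
eef_pos: [0.5886, 0.0481, 0.4649]
tool_rot: [0.514, -0.485, -0.513, -0.487]
ft_force: [-0.3, -0.2, -2.1]
grip_width: 0.0429
```

```bash
python3 snap.py w22; python3 -c "
from h import *
from workcell import bot
i=bot.camera('scene')[:,:,::-1]
cv2.imwrite('pics/s22b.png',cv2.resize(i[180:270,260:370],None,fx=7,fy=6.6,interpolation=3))
"
```

```text
t 25.23 pos [0.5887 0.0481 0.4655] F [0.3 0.6 0.9] w 0.0427
d [0.0352 0.0689 0.0008] rv [0.006 0.001 0.004] rows>= 1.85 ax [[0.004, -0.998, -0.056], [0.001, -0.056, 0.998], [-1.0, -0.004, 0.001]]
```

View pics/w22.png

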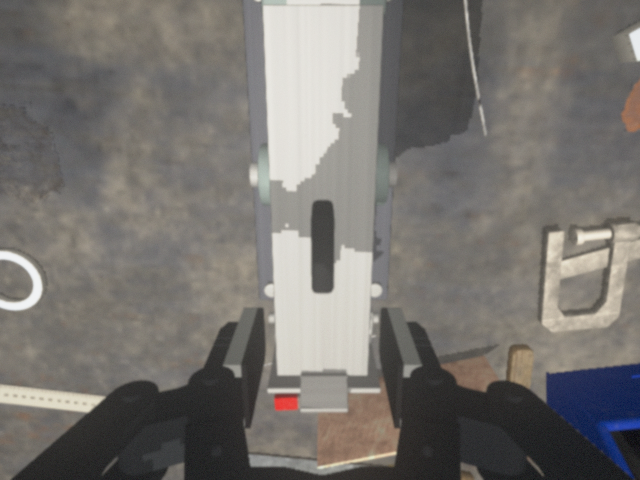

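View pics/s22b.png

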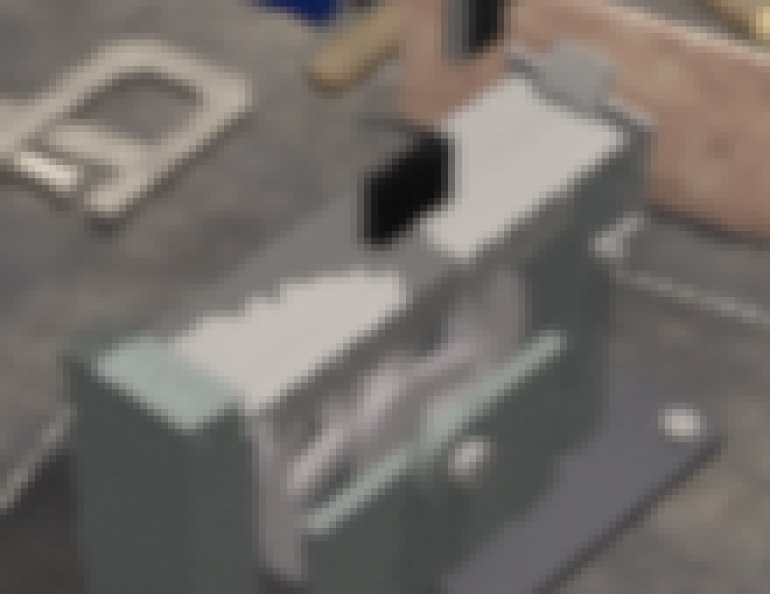

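```bash
python3 -c "
from h import *
import json
from workcell import bot
c=bot.get_calibration('wrist');o=json.load(open('pics/w22.json'));W=wristW(o,c)
for q in [(.118,.03,.194),(.118,-.03,.194),(.117,-.03,.194),(.117,-.03,.200),(.112,.015,.1955),(.112,-.015,.1955),(-.042,0,.228),(-.002,0,.228),(.042,0,.228),(.118,.03,.186)]: print(q,proj(c,sw(q),W).round(1))
i=cv2.imread('pics/w22.png');cv2.imwrite('pics/w22b.png',cv2.resize(i[330:430,250:400],None,fx=5,fy=5,interpolation=3))"
```

```text
(0.118, 0.03, 0.194) [[367.7 377.3]]
(0.118, -0.03, 0.194) [[277.1 377.2]]
(0.117, -0.03, 0.194) [[277. 376.]]
(0.117, -0.03, 0.2) [[276.1 381.8]]
(0.112, 0.015, 0.1955) [[345.3 371. ]]
(0.112, -0.015, 0.1955) [[299.5 371. ]]
(-0.042, 0, 0.228) [[322.8 136.2]]
(-0.002, 0, 0.228) [[322.7 218.3]]
(0.042, 0, 0.228) [[322.6 297.6]]
(0.118, 0.03, 0.186) [[366.5 369.8]]
```

View pics/w22b.png

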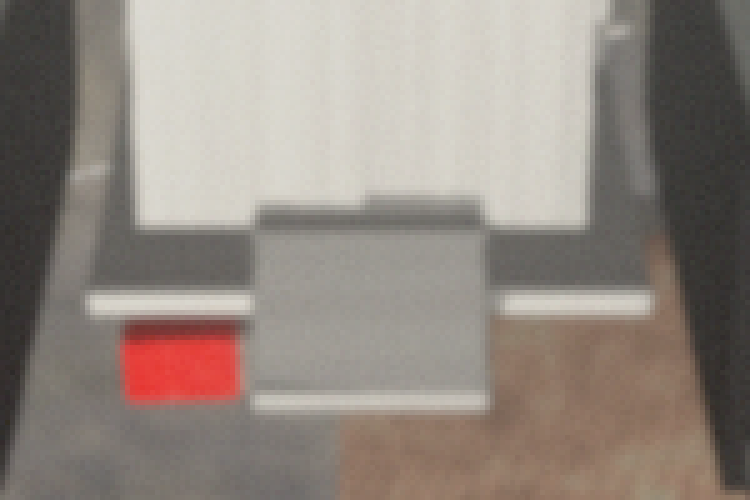

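```bash
python3 -c "
from workcell import bot
o=bot.get_obs();print(o['clock'],o['ft_force'],abs(o['joint_vel']).max());bot.job_done()"
```

```text
25.2833 [ 0.35363961  0.49597867 -1.03342366] 0.036306733707004886
the job is handed in; nothing more can be done
```

I turned the wheel until its notch pointed straight up. I then hooked the cover's tongue into the front slot with the rear raised, swung it down, and pressed it under the latch. The job was handed in at about 25 s of the 72 s allowed.

- **Notch:** before the cover went on, the camera showed it within about 0.5° (0.7 mm) of straight up. Afterwards it was hidden. The cover lying flat implies the tooth is in it, but I did not see that directly.
- **Tongue:** it went in at a 0.2 rad tilt, to stand x about -116 mm, with no contact force.
- **Seating:** under a 15 N press, pitch and roll were 0.00 rad, the tongue tip was at 188.4 mm (target 188.5) and the rear edge at 190.3 mm (target 190). These come from the arm's pose while it still held the cover.
- **Latch:** after release, the wrist picture showed the nose overlapping the plate's rear edge, in line with where it should be when closed to within about one pixel. I had no direct reading of the latch angle.
- **Clearance:** the open gripper was about 90 mm clear of the cover. I never moved near the bar. The ring was passed only overhead, at the cover pick-up.

No check failed. The largest disagreement was about 1–2 mm in the stand's sideways position between the two cameras, well inside the slot's 4 mm play each side.

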